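Tighten a tube-rack clamp through its star wheel slot

TASK

Take the adjuster key from its stand and, working through the slot in the white cover of the rack clamp, push the star wheel round towards the rack, a tooth at a time, until the jaw has slid the tube rack up to the end stop and grips it. You feel the wheel turn clearly stiffer then: finish no more than about one tooth after that, gently and without crushing the rack. Then put the key back in its stand, upright and fully down, and leave everything else on the bench where it is.

Things in the scene. Friction and masses are not known exactly. Their poses are not given: they have to be found in the camera images.
- key_grip (a point): Centre of the adjuster key's black handle, 16 x 16 mm square and 60 mm tall, on a steel flange 26 x 26 x 5 mm with a short steel blade below. It lies 35 mm above the flange's underside, 53 mm above the blade's tip. z up the handle; the blade is 8 mm wide (x), 4 mm thick (y), 18 mm long. 90 g. Grip it across its y, the direction in which the blade pushes, so that the pads back it up.
- key_tip (a point): Centre of the lower end of the key's blade, 18 mm below the flange's underside; axes as key_grip.
- stand_hole (a point): Centre of the mouth of the hole on top of the fixed grey key stand (70 x 70 mm, 40 mm high). The hole is 14 mm along x, 10 mm along y and 25 mm deep; z up. The key hangs in it upright, flange resting on the top, blade axes along the hole's.
- slot (a point): Centre of the access slot, level with the top of the rack clamp's white cover (78 x 88 mm, 6 mm thick). y points along the slot to the rack, x across, z up. The slot is 40 mm long (y), 12 mm wide (x). With the key's flange on the cover, its blade reaches 6 mm below the tooth tips. A blade that stops 3 to 6 mm short of that stands on a tooth: lift, move 8 mm along the slot, try again.
- wheel_axis (a point): Centre of the steel star wheel under the slot, 44 mm below it; axis along x (axes as slot). Ten teeth, 36 degrees apart, tips at radius 32 mm (20 mm apart), 4 mm thick, 16 mm wide; hub radius 14 mm. Its angle is not measured and stays as left. Pushing its upper teeth to +y takes 5 to 7 N at the blade and advances the jaw 5 mm a tooth; once the rack is gripped the force rises about 3 N a tooth.
- unit: The fixed rack clamp, origin under its middle on the bench, axes as slot: foot 130 mm (x) by 250 mm (y), 12 mm high; the slot is 75 mm to -y and 92 mm above the origin; jaw, rack and end stop follow to +y. A window in the +x side of its white housing shows the star wheel.
- pad: The jaw's sprung pad, 70 mm (x) by 8 mm (y) by 36 mm high, rubber face to +y, 4 mm from the origin (middle of the underside); axes as slot. It starts 2 to 9 mm short of the rack and gives up to 11 mm against the jaw, 2 N per mm. A clamping force of 5 to 20 N is right (2.5 to 10 mm of spring).
- rack: Grey tube rack in the clamp, 98 mm (x) by 44 mm (y) by 52 mm high, white-capped tubes 20 mm higher; origin under its middle, axes as slot; 200 g, loose between two low guide strips. The aluminium end stop (96 x 14 mm, 40 mm high) stands 0.5 to 7 mm beyond its +y face; the stop's place is not measured and must be felt.
- spare_rack_center (a point): Centre of a second such rack, not in the clamp, standing on the bench; leave it.
- bottle: White bottle, 60 mm wide, 140 mm tall, at the back; origin under its middle; leave it.
- beaker: Glass beaker, 72 mm wide, 95 mm tall; origin under its middle; leave it.
- tip_box: Clear box, 85 x 120 x 55 mm; origin under its middle; leave it.
- pipette: Grey and white pipette lying on the bench, 27 mm thick, 270 mm long; leave it.
- jar: Small amber jar, 48 mm wide, 55 mm tall, between clamp and robot; origin under its middle; leave it.
- notebook: Blue notebook lying flat, 90 x 130 x 12 mm; leave it.
Mind the look-alikes: they are no part of the job. Of the things like the part that bears key_grip, leave any that is purple or red; of the rest the smaller one is meant.

How it is judged:
By the outcome, as a careful person would: the job done as asked, in the order asked, and still so for the second after the job is handed in, with the robot touching nothing.
It also fails if it takes over 72 s, if anything falls off the work surface, if the arm or the gripper's body presses on something with over 40 N, if the wrist force passes 120 N, or if a joint passes its speed limit or range.

ROBOT

A 6-joint arm with a two-finger parallel gripper is mounted at the origin on the work surface. World frame = base frame: x ahead of the robot, y to its left, z up, the work surface at z = 0. Lengths are in m, angles in degrees, forces in N, time in s.
With the tool pointing down it reaches from about 0.35 to 0.875 m from the base axis. Payload 4.2 kg.
Tool frame: the origin (TCP) lies midway between the tips of the shut fingers; the grasp point (between the pads) lies 19 mm behind it (manip.pinch_z is the distance from the TCP to the grasp point, in m); z points along the fingers, y is the line along which they close (so a half turn about z gives the same grasp; the last joint's range is limited). The gripper opens to 87 mm and grips with 3 to 60 N. Pads are 19 mm wide; open, the fingers measure 117 mm over their backs; the gripper's body (75 mm by 190 mm) begins 51 mm behind the grasp point.
Start: joints at [91.88, 22.042, 0.453, 0, -68.411, -14.817], TCP at [0.14, 0.609, 0.186] pointing down, gripper open.
Joint ranges: [-179.83, 179.83], [-69.29, 118.12], [-61.27, 80.66], [-181.25, 117.63], [-171.15, -9.14], [-177.46, 177.46]. Speed limits (degrees/s): [159.86, 159.86, 180, 180, 180, 180].

INTERFACE

Orientations are given as a 3x3 rotation matrix whose columns are the frame's x, y, z axes.
In Python, from cell import manip gives the robot as it stands.
- The arm moves only by the tool arm_command, never from a script. Its arguments are lists of equal length, an entry for each row: "translation": the shift along the world's x, y, z in m, a list of three; "turn": the turn, a rotation vector about the world's x, y, z in rad, a list of three; "claw": the opening, from 0 (shut) to 1 (fully open). In form: {"translation": [[dx, dy, dz], ...], "turn": [[ax, ay, az], ...], "claw": [claw, ...]}. A call has 1 to 5 rows; each row shifts and turns the commanded pose from where the row before left it; what a row does not reach is not made up. A row lasts 1/8 s, in which the tool goes at most 62.5 mm and 10.7 degrees, less where a joint would pass 70% of its speed; a pose out of reach is approached as far as the arm can. A call with a gripper value outside its range is refused whole. The fingers move at their own pace and stop on an object; "grip_force" is the grip in N (left out, the last holds). Time passes only in rows, so rows that do not move let the fingers close. It gives the time, the measured TCP pose, the force, the opening and the grip force at its end, in the units of the state.
- manip.observe(): the state, without advancing time (a new reading comes with each control period).
- manip.camera(name): name is "side" or "top"; returns (picture, depth): 400x640x3 uint8, red, green, blue; 400x640 float32, m along the optical axis (not along the pixel's ray), 0 where there is no reading.
- manip.calibration(name): a dict with "intrinsics" (3x3 intrinsics, pixels), "origin" and "rotation" of the camera in the world. Camera axes: x right, y up, looking along -z (the intrinsics and any distortion apply to the point x, -y, -z); pixel columns grow to the right and rows downward; lengths in m; the calibration is good to about 2 mm. A picture is of the moment at which its call begins. calibration takes no time and is no camera call.
- manip.job_done(): hands the job in; it is judged then, once.
The state is a dict: "time": time; "q": joint angles; "qd": joint speeds; "joint_torque": joint torques, N m; "position": TCP position; "eef_rot": TCP orientation; "wrist_force": force on the tool from outside, world axes, zero at the start; "ft_torque": the same for the moment, N m; "gripper_width": opening from 0.0 (shut) to 1.0 (fully open); "gripper_force": force on a finger pad.
Only numpy, scipy, OpenCV 4.12 (cv2) and the standard library are available. Lean on these libraries where they do the work, as an engineer would, in place of code of your own. Each camera call takes 0.05 s, during which the arm holds its last target. There are 200 camera calls.

## Working session

There is one attempt and no reset: what is moved stays moved. The work goes in short steps, Python scripts to look and compute and a tool call to move; the robot and the scene stay as the last step left them, time stands still between calls to the robot, and variables do not carry over. Pictures are saved under pics/ and viewed, at most 10 in all, crops included, and the job is handed in when it is done.

Besides the shell and the picture viewer there is one more tool, called after "Request:" as name(argument=value, ...) on one line, values as JSON. arm_command: Moves the arm, as the interface text tells. Its arguments: {"type":"object","properties":{"translation":{"type":"array"},"turn":{"type":"array"},"claw":{"type":"array"},"grip_force":{"type":"number"}},"required":["translation","turn","claw"]}

```bash
ls; mkdir -p pics; cat > h.py <<'E'
import numpy as np, cv2
from cell import manip
def snap(n,f):
    im,d=manip.camera(n); cv2.imwrite(f'pics/{f}.png',im[:,:,::-1]); np.savez(f'{f}.npz',im=im,d=d); return im,d
def world(n,u,v,d):
    c=manip.calibration(n);K=np.array(c['intrinsics']);u,v,d=map(np.asarray,(u,v,d))
    p=np.stack([(u-K[0,2])/K[0,0]*d,-(v-K[1,2])/K[1,1]*d,-d],-1)
    return p@np.array(c['rotation']).T+np.array(c['origin'])
def ray(n,u,v,z):
    o=np.array(manip.calibration(n)['origin']);p=world(n,u,v,1.)-o
    return o+p*((z-o[2])/p[...,2])[...,None]
def pix(n,P):
    c=manip.calibration(n);K=np.array(c['intrinsics'])
    q=(np.asarray(P)-np.array(c['origin']))@np.array(c['rotation'])
    return K[0,2]-K[0,0]*q[...,0]/q[...,2],K[1,2]+K[1,1]*q[...,1]/q[...,2]
E
python3 - <<'E'
from h import *
for n in('top','side'):
    snap(n,n+'0'); print(manip.calibration(n))
print(manip.observe())
E
```

```text
pics
{'intrinsics': array([[483.62546998,   0.        , 314.81256217],
       [  0.        , 483.62546998, 205.87705405],
       [  0.        ,   0.        ,   1.        ]]), 'origin': array([ 0.32228779, -0.00449529,  1.34461585]), 'rotation': array([[ 2.24060189e-02,  9.81453751e-01, -1.90385150e-01],
       [-9.99737268e-01,  2.29164604e-02,  4.79627356e-04],
       [ 4.83368583e-03,  1.90324384e-01,  9.81709358e-01]])}
{'intrinsics': array([[384.75735734,   0.        , 321.18496012],
       [  0.        , 384.75735734, 199.42303676],
       [  0.        ,   0.        ,   1.        ]]), 'origin': array([ 0.07249644, -0.60307114,  0.65277612]), 'rotation': array([[ 0.76420952,  0.38978071, -0.51386263],
       [-0.64470016,  0.43868969, -0.6260296 ],
       [-0.01858803,  0.8097051 ,  0.58654252]])}
{'time': 0.1, 'q': array([ 9.18785334e+01,  2.20864074e+01,  3.85781052e-01, -2.19952448e-02,
       -6.84106006e+01, -1.48165482e+01]), 'qd': array([ 0.08180434, -0.0951417 ,  0.17174583,  0.13307555, -0.03253067,
       -0.00761278]), 'joint_torque': array([ 1.45222652e-04, -3.91694391e+01,  1.87933820e+01,  4.23192367e+00,
        1.33990668e-02, -7.42907014e-05]), 'position': array([0.13980462, 0.6085332 , 0.18526463]), 'eef_rot': array([[ 9.74581166e-01, -2.24034519e-01, -2.93130112e-04],
       [-2.24034660e-01, -9.74579223e-01, -1.95190752e-03],
       [ 1.51616147e-04,  1.96796361e-03, -9.99998052e-01]]), 'wrist_force': array([ 0.16335428, -0.09052691,  0.57460824]), 'ft_torque': array([ 0.03968515, -0.01424102,  0.07778875]), 'gripper_force': 0.0, 'gripper_width': 1.0020415445539381}
```

View pics/top0.png

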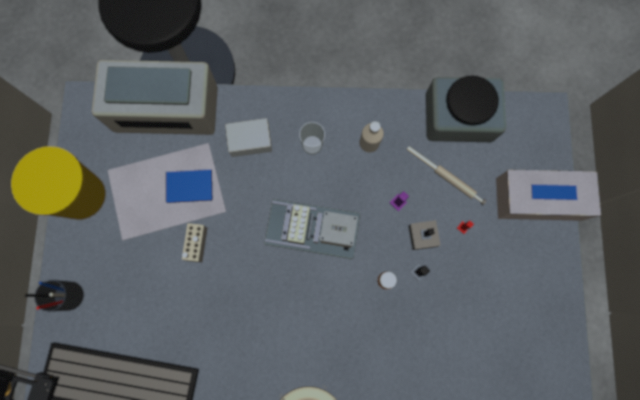

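View pics/side0.png

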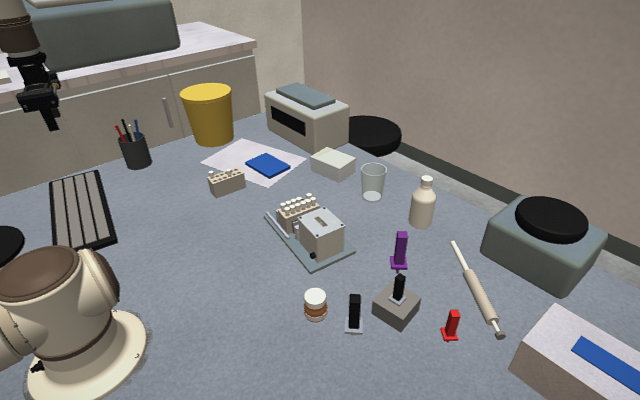

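The top view shows the clamp (cover about (337,228), rack about (298,224)), the stand with the key at (425,234), and a look-alike on the bench at (422,271). The side view shows the stand key at (398,290) and the bigger black look-alike at (354,313). I'll enlarge both views.

```bash
python3 - <<'E'
from h import *
a=np.load('top0.npz')['im'];b=np.load('side0.npz')['im']
A=cv2.resize(a[195:285,260:445],(800,389),interpolation=cv2.INTER_CUBIC)
cv2.imwrite('pics/t1.png',A[:,:,::-1])
B=cv2.resize(b[185:335,260:440],(720,600),interpolation=cv2.INTER_CUBIC)
cv2.imwrite('pics/s1.png',B[:,:,::-1])
E
```

```text
(no output)
```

View pics/t1.png

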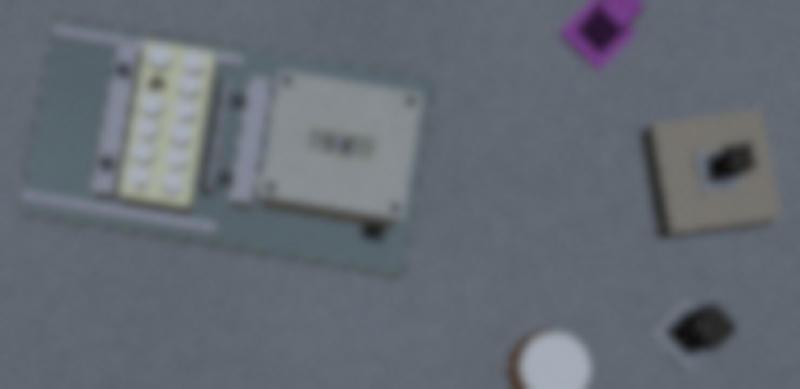

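View pics/s1.png

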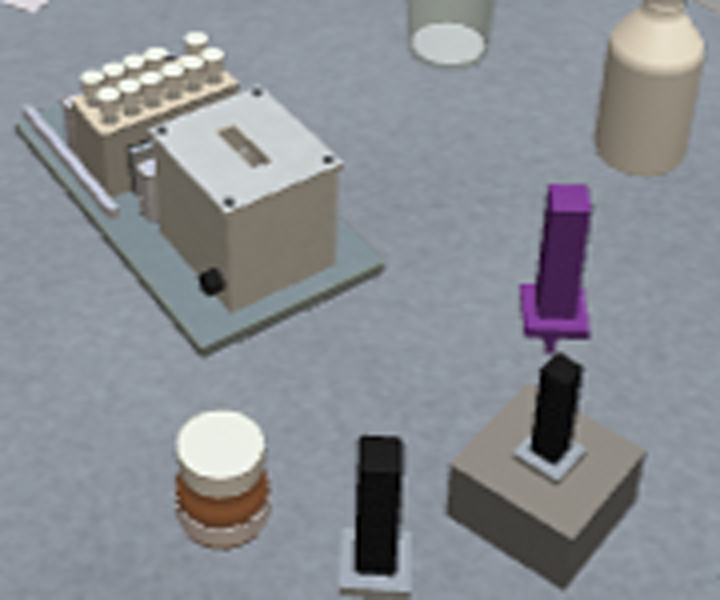

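The cover and slot, rack, stand and small black key are clear, and the stand key is the smaller of the two black ones. Next I'll measure them.

```bash
cat > m.py <<'E'
from h import *
def cloud(n,f):
    z=np.load(f+'.npz');d=z['d'];v,u=np.mgrid[0:400,0:640]
    P=world(n,u,v,d);P[d<=0]=9;return z['im'],P
def rect(P):
    r=cv2.minAreaRect((P[:,:2]*1000).astype(np.float32));return np.round(r[0],1),np.round(r[1],1),round(r[2],1)
E
python3 - <<'E'
from m import *
for n in('top','side'):
    im,P=cloud(n,n+'0')
    S=ray(n,425.,234.,0.04) if n=='top' else ray(n,398.,300.,.04)
    C=ray(n,337.,228.,0.092) if n=='top' else ray(n,321.,222.,.092)
    print(n,S,C)
    def near(c,r,z0,z1): return (np.abs(P[...,0]-c[0])<r)&(np.abs(P[...,1]-c[1])<r)&(P[...,2]>z0)&(P[...,2]<z1)
    m=near(S,.07,.033,.05);print('stand top',m.sum(),rect(P[m]),np.median(P[m][:,2]))
    m=near(S,.05,.055,.12);print('key',m.sum(),P[m].mean(0),P[m].max(0),P[m].min(0))
    m=near(S,.05,.098,.12);print('key top',m.sum(),P[m].mean(0))
    m=near(C,.07,.085,.1);print('cover',m.sum(),rect(P[m]),np.median(P[m][:,2]))
    dark=m&(im.max(2)<130);cc,L,st,ce=cv2.connectedComponentsWithStats(dark.astype(np.uint8))
    for i in range(1,cc):
        print('dark',st[i],ce[i],ray(n,ce[i][0],ce[i][1],.092)[:2])
    m=near(C,.13,.005,.02);print('foot',m.sum(),rect(P[m]))
    blk=(im.max(2)<60)
    S2=ray(n,*((422.,271.) if n=='top' else (354.,313.)),.04)
    m=near(S2,.05,.03,.15)&blk;print('other',P[m].max(0),P[m].min(0))
E
```

```text
top [ 0.50438633 -0.30653463  0.04      ] [ 0.50763548 -0.06444865  0.092     ]
stand top 597 (array([ 526.6, -297.4]), array([128.2,  80.6]), 20.0) 0.04013211543478179
key 70 [ 0.5035518  -0.30345128  0.09168056] [ 0.51197584 -0.29703632  0.10945301] [ 0.4963879  -0.31436159  0.05598424]
key top 37 [ 0.50439918 -0.30575223  0.10436992]
cover 933 (array([509.3, -67.5]), array([88. , 79.7]), 81.9) 0.09169017320713957
dark [324 211   4   4  16] [325.5 212.5] [ 0.54811792 -0.0336229 ]
dark [332 212   2   1   2] [332.5 212. ] [ 0.54988375 -0.05202205]
dark [338 213   3   1   3] [339. 213.] [ 0.54760838 -0.06916638]
dark [344 214   3   1   3] [345. 214.] [ 0.54530392 -0.08498393]
dark [350 215   7   5  17] [354.05882353 217.        ] [ 0.53785389 -0.10887267]
dark [323 216   1   2   2] [323.  216.5] [ 0.53728997 -0.02724986]
dark [322 223   1   2   2] [322.  223.5] [ 0.51863015 -0.02498721]
dark [335 225   3   1   3] [336. 225.] [ 0.51550687 -0.06172146]
dark [341 226   4   1   4] [342.5 226. ] [ 0.5132546  -0.07877452]
dark [346 227   1   3   3] [346. 228.] [ 0.50817983 -0.08799138]
dark
[... 1094 characters left out ...]
, 79.5]), 81.6) 0.0914017947519935
dark [323 207   2   2   3] [323.66666667 207.66666667] [ 0.54640004 -0.03443936]
dark [300 217   1   1   1] [300. 217.] [ 0.48145475 -0.02519959]
dark [315 217  12   9  17] [321.11764706 220.41176471] [ 0.51035798 -0.06763273]
dark [297 218   1   1   1] [297. 218.] [ 0.47391086 -0.02352267]
dark [298 220  48  20  72] [323.15277778 231.5       ] [ 0.48850822 -0.10057487]
dark [341 224   2   2   4] [341.5 224.5] [ 0.53562975 -0.10964424]
dark [316 235   2   2   3] [316.66666667 235.33333333] [ 0.46943012 -0.10095648]
foot 1033 (array([512.2, -37.5]), array([175.7, 130.2]), 81.9)
other [ 0.41333746 -0.27685212  0.10867441] [ 0.3892168  -0.30216319  0.03128598]
```

Request:
arm_command(translation=[[0.045,-0.03,0],[0.045,-0.03,0],[0.045,-0.03,0],[0.045,-0.03,0],[0.045,-0.03,0]], turn=[[0,0,0.074],[0,0,0.074],[0,0,0.074],[0,0,0.074],[0,0,0.074]], claw=[0.6,0.6,0.6,0.6,0.6])

```text
time: 0.72
position: [0.366, 0.4578, 0.1859]
eef_rot: [[0.989, 0.146, -0.0], [0.146, -0.989, -0.001], [-0.0, 0.001, -1.0]]
wrist_force: [0.6, 0.8, -0.5]
gripper_width: 0.609
gripper_force: 0.0
```

Request:
arm_command(translation=[[0.009,-0.051,0],[0.009,-0.051,0],[0.009,-0.051,0],[0.009,-0.051,0],[0.009,-0.051,0]], turn=[[0,0,0],[0,0,0],[0,0,0],[0,0,0],[0,0,0]], claw=[0.6,0.6,0.6,0.6,0.6])

```text
time: 1.35
position: [0.4097, 0.2023, 0.186]
eef_rot: [[0.99, 0.144, -0.0], [0.144, -0.99, -0.0], [-0.0, 0.0, -1.0]]
wrist_force: [0.6, 0.2, 0.5]
gripper_width: 0.596
gripper_force: 0.0
```

Request:
arm_command(translation=[[0.009,-0.051,0],[0.009,-0.051,0],[0.009,-0.051,0],[0.009,-0.051,0],[0.009,-0.051,0]], turn=[[0,0,0],[0,0,0],[0,0,0],[0,0,0],[0,0,0]], claw=[0.6,0.6,0.6,0.6,0.6])

```text
time: 1.98
position: [0.4547, -0.0525, 0.1861]
eef_rot: [[0.99, 0.144, -0.0], [0.144, -0.99, 0.0], [-0.0, -0.0, -1.0]]
wrist_force: [1.0, 0.7, 0.2]
gripper_width: 0.604
gripper_force: 0.0
```

Request:
arm_command(translation=[[0.009,-0.051,0],[0.009,-0.051,0],[0.009,-0.051,0],[0.009,-0.051,0],[0,0,0]], turn=[[0,0,0],[0,0,0],[0,0,0],[0,0,0],[0,0,0]], claw=[0.6,0.6,0.6,0.6,0.6])

```text
time: 2.6
position: [0.4906, -0.2576, 0.185]
eef_rot: [[0.99, 0.139, -0.002], [0.139, -0.99, 0.0], [-0.002, -0.0, -1.0]]
wrist_force: [-0.5, 0.3, -0.5]
gripper_width: 0.601
gripper_force: 0.0
```

```bash
python3 - <<'E'
from m import *
im,P=cloud('side','side0')
n='side'
def near(c,r,z0,z1): return (np.abs(P[...,0]-c[0])<r)&(np.abs(P[...,1]-c[1])<r)&(P[...,2]>z0)&(P[...,2]<z1)
c=(.503,-.308)
m=near(c,.025,.055,.099);print('faces',m.sum(),rect(P[m]))
m=near(c,.025,.1,.12);print('top',m.sum(),rect(P[m]))
# flange by colour on plane .045
g=(im[...,2].astype(int)-im[...,0]);v,u=np.mgrid[0:400,0:640]
F=ray('side',u,v,.045);s=(np.abs(F[...,0]-c[0])<.03)&(np.abs(F[...,1]-c[1])<.03)
w=s&(g>0)&(im.max(2)>110)
for y in range(280,312):print(''.join('#' if w[y,x] else ('.' if im[y,x].max()>60 else 'k') for x in range(380,415)))
pur=(im[...,0]>60)&(im[...,2]>90)&(im[...,1]<50);pur&=(u>380)&(u<420)&(v>220)
print('purple',P[pur].min(0),P[pur].max(0))
# flange corners
E
```

```text
faces 160 (array([ 500.4, -311.4]), array([11.1, 20.1]), 44.4)
top 64 (array([ 503.7, -308. ]), array([16. , 15.8]), 9.1)Traceback (most recent call last):
  File "<stdin>", line 10, in <module>
  File "h.py", line 10, in ray
    o=np.array(manip.calibration(n)['origin']);p=world(n,u,v,1.)-o
                                                 ~~~~~^^^^^^^^^^
  File "h.py", line 7, in world
    p=np.stack([(u-K[0,2])/K[0,0]*d,-(v-K[1,2])/K[1,1]*d,-d],-1)
    raise ValueError('all input arrays must have the same shape')
ValueError: all input arrays must have the same shape
```

Request:
arm_command(translation=[[0.013,-0.051,0],[0,0,-0.04],[0,0,-0.02],[0,0,0]], turn=[[0,0,0.005],[0,0,0],[0,0,0],[0,0,0]], claw=[0.6,0.6,0.6,0.6])

```text
time: 3.1
position: [0.5024, -0.3047, 0.1243]
eef_rot: [[0.989, 0.149, -0.005], [0.149, -0.989, 0.002], [-0.004, -0.002, -1.0]]
wrist_force: [0.4, 0.5, 0.5]
gripper_width: 0.596
gripper_force: 0.0
```

Request:
arm_command(translation=[[0.0015,-0.003,-0.03],[0,0,-0.03],[0,0,-0.009],[0,0,0],[0,0,0]], turn=[[0,0,0],[0,0,0],[0,0,0],[0,0,0],[0,0,0]], claw=[0.6,0.6,0.6,0.6,0.5])

```text
time: 3.72
position: [0.5066, -0.3092, 0.059]
eef_rot: [[0.989, 0.149, 0.003], [0.149, -0.989, -0.001], [0.003, 0.002, -1.0]]
wrist_force: [0.2, 0.0, -0.9]
gripper_width: 0.546
gripper_force: 0.0
```

Request:
arm_command(translation=[[0,0,0],[0,0,0],[0,0,0],[0,0,0],[0,0,0]], turn=[[0,0,0],[0,0,0],[0,0,0],[0,0,0],[0,0,0]], claw=[0.35,0.25,0.1,0.1,0.1], grip_force=30)

```text
time: 4.35
position: [0.5054, -0.3089, 0.0573]
eef_rot: [[0.989, 0.149, -0.0], [0.149, -0.989, -0.0], [-0.0, 0.0, -1.0]]
wrist_force: [-0.1, 0.4, 0.4]
gripper_width: 0.185
gripper_force: 29.9
```

Request:
arm_command(translation=[[0,0,0.02],[0,0,0.035],[0,0,0.035],[0,0,0.03],[0,0,0]], turn=[[0,0,0],[0,0,0],[0,0,0],[0,0,0],[0,0,0]], claw=[0.1,0.1,0.1,0.1,0.1])

```text
time: 4.97
position: [0.5068, -0.3095, 0.1797]
eef_rot: [[0.989, 0.149, 0.005], [0.149, -0.989, -0.002], [0.005, 0.003, -1.0]]
wrist_force: [0.5, 0.6, -1.9]
gripper_width: 0.179
gripper_force: 29.9
```

```bash
python3 - <<'E'
from h import *
for n in('top','side'):snap(n,n+'1')
o=manip.observe();p=o['position'];print(p,o['gripper_width'])
b=np.load('side1.npz')['im'];t=np.load('top1.npz')['im']
print(pix('side',p-[0,0,.026]),pix('top',[.504,-.307,.04]))
u,v=map(int,pix('side',p-[0,0,.026]));B=cv2.resize(b[v-25:v+25,u-25:u+25],(500,500),interpolation=cv2.INTER_CUBIC)
u,v=map(int,pix('side',[.504,-.307,.04]));T=cv2.resize(b[v-18:v+19,u-18:u+19],(300,500)[:1]+(300,),interpolation=cv2.INTER_CUBIC)
C=np.zeros((500,800,3),np.uint8);C[:,:500]=B;C[:300,500:]=T
cv2.imwrite('pics/l1.png',C[:,:,::-1])
E
```

```text
[ 0.50474958 -0.30840363  0.17624244] 0.1830563074210695
(np.float64(403.31055636451873), np.float64(259.30389774658175)) (np.float64(425.17400200554164), np.float64(234.1448850008382))
```

View pics/l1.png

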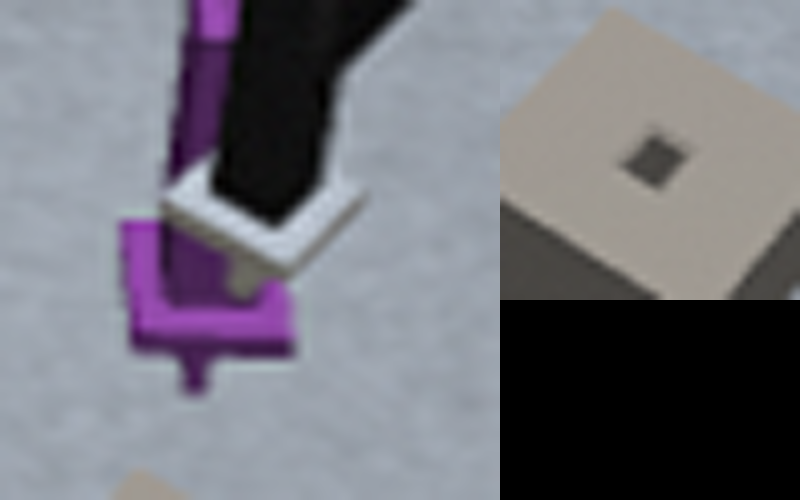

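The key is lifted (blade tip about (240,290) in the crop) and the stand's hole is visible at about (655,160). I'll measure which way the hole's long axis runs.

```bash
python3 - <<'E'
from h import *
b=np.load('side1.npz')['im']
u,v=map(int,pix('side',[.504,-.307,.04]))
k=8;c=cv2.resize(b[v-18:v+19,u-18:u+19],None,fx=k,fy=k,interpolation=cv2.INTER_CUBIC).max(2)
m=((c<118)).astype(np.uint8);n,L,st,ce=cv2.connectedComponentsWithStats(m)
for i in range(1,n):
    if 300<st[i][4] and (abs(ce[i]-148)<50).all():
        y,x=np.nonzero(L==i);U=(x+.5)/k-.5+u-18;V=(y+.5)/k-.5+v-18
        W=np.array([ray('side',a,bb,.04)[:2] for a,bb in zip(U,V)])*1000
        print(st[i],cv2.minAreaRect(W.astype(np.float32)),W.mean(0))
        R=np.radians(8.5);e=np.array([[np.cos(R),np.sin(R)],[-np.sin(R),np.cos(R)]]);q=(W-W.mean(0))@e.T
        print(np.percentile(q,[1,99],axis=0),q.std(0)*3.46)
# slot in side0
b=np.load('side0.npz')['im'];u,v=321,221
c=cv2.resize(b[v-18:v+19,u-18:u+19],None,fx=k,fy=k,interpolation=cv2.INTER_CUBIC).max(2)
n,L,st,ce=cv2.connectedComponentsWithStats((c<170).astype(np.uint8))
for i in range(1,n):
    if 300<st[i][4]:
        y,x=np.nonzero(L==i);U=(x+.5)/k-.5+u-18;V=(y+.5)/k-.5+v-18
        W=np.array([ray('side',a,bb,.092)[:2] for a,bb in zip(U,V)])*1000
        print('slot',st[i],cv2.minAreaRect(W.astype(np.float32)),W.mean(0))
E
```

```text
Traceback (most recent call last):
  File "h.py", line 10, in ray
    o=np.array(manip.calibration(n)['origin']);p=world(n,u,v,1.)-o
                                                 ~~~~~^^^^^^^^^^
  File "h.py", line 6, in world
    c=manip.calibration(n);K=np.array(c['intrinsics']);u,v,d=map(np.asarray,(u,v,d))
ValueError: time passes only in moves, steps and waits
```

Too many calibration calls, so I'll cache the calibration and vectorise.

```bash
sed -i 's/manip.calibration(/cal(/; s/u,v,d=map(np.asarray,(u,v,d))/u,v,d=np.broadcast_arrays(u,v,d)/' h.py; sed -i '2a import functools\n@functools.lru_cache\ndef cal(n): return manip.calibration(n)' h.py
python3 - <<'E'
from h import *
b=np.load('side1.npz')['im'];k=8
def go(b,u,v,th,z,yaw):
    c=cv2.resize(b[v-18:v+19,u-18:u+19],None,fx=k,fy=k,interpolation=cv2.INTER_CUBIC).max(2)
    n,L,st,ce=cv2.connectedComponentsWithStats((c<th).astype(np.uint8))
    for i in range(1,n):
        if 300<st[i][4] and (abs(ce[i]-148)<50).all():
            y,x=np.nonzero(L==i)
            W=ray('side',(x+.5)/k-.5+u-18,(y+.5)/k-.5+v-18,z)[:,:2]*1000
            R=np.radians(yaw);e=np.array([[np.cos(R),np.sin(R)],[-np.sin(R),np.cos(R)]]);q=(W-W.mean(0))@e.T
            print(th,st[i],cv2.minAreaRect(W.astype(np.float32)),W.mean(0),q.std(0)*3.46)
u,v=map(int,pix('side',[.504,-.307,.04]))
go(b,u,v,118,.04,8.5)
b=np.load('side0.npz')['im']
for th in(150,170,185):go(b,321,221,th,.092,-8.2)
E
```

```text
118 [ 120  133   64   53 1982] ((503.11761474609375, -307.9858703613281), (14.972053527832031, 11.039074897766113), 7.2051682472229) [ 502.91066334 -307.96634471] [14.25859488 10.6158588 ]
150 [  96  111   99   79 3103] ((507.5514831542969, -69.2467041015625), (39.50724792480469, 11.573728561401367), 82.10641479492188) [507.62076221 -69.23886688] [10.98832432 38.59549378]
170 [  93  108  104   84 3772] ((507.46295166015625, -69.12205505371094), (41.22946548461914, 12.804890632629395), 82.404052734375) [507.44911975 -69.16864782] [12.40826021 39.66167032]
185 [  91  106  108   87 4263] ((507.39532470703125, -68.85824584960938), (42.80055618286133, 14.007246017456055), 82.63396453857422) [507.37503636 -69.07581805] [13.54227687 40.93276146]
```

Request:
arm_command(translation=[[0,0.045,0],[0,0.045,0],[0,0.045,0],[0.001,0.045,0],[0.001,0.046,0]], turn=[[0,0,-0.058],[0,0,-0.057],[0,0,-0.057],[0,0,-0.057],[0,0,-0.057]], claw=[0.1,0.1,0.1,0.1,0.1])

```text
time: 5.7
position: [0.5061, -0.0815, 0.1753]
eef_rot: [[0.99, -0.139, -0.004], [-0.139, -0.99, -0.0], [-0.004, 0.001, -1.0]]
wrist_force: [0.6, -1.1, -1.5]
gripper_width: 0.179
gripper_force: 29.9
```

Request:
arm_command(translation=[[0,0,0],[0,0,-0.02],[0,0,-0.015],[0,0,0],[0,0,0]], turn=[[0,0,0],[0,0,0],[0,0,0],[0,0,0],[0,0,0]], claw=[0.1,0.1,0.1,0.1,0.1])

```text
time: 6.32
position: [0.5077, -0.0834, 0.1424]
eef_rot: [[0.991, -0.137, 0.0], [-0.137, -0.991, -0.0], [0.0, 0.0, -1.0]]
wrist_force: [0.6, 0.4, -0.8]
gripper_width: 0.179
gripper_force: 29.9
```

```bash
python3 - <<'E'
from m import *
im,d=snap('side','side2')
o=manip.observe();p=o['position'];print(p,o['eef_rot'][:,0],o['wrist_force'])
u,v=map(int,pix('side',p-[0,0,.03]));B=cv2.resize(im[v-30:v+30,u-30:u+30],(600,600),interpolation=cv2.INTER_CUBIC)
cv2.imwrite('pics/l2.png',B[:,:,::-1]);print(u,v)
E
```

```text
[ 0.50787951 -0.08325856  0.14270252] [ 9.90600187e-01 -1.36785937e-01  9.36604981e-04] [ 1.23657324  0.33518112 -0.93518547]
324 217
```

View pics/l2.png

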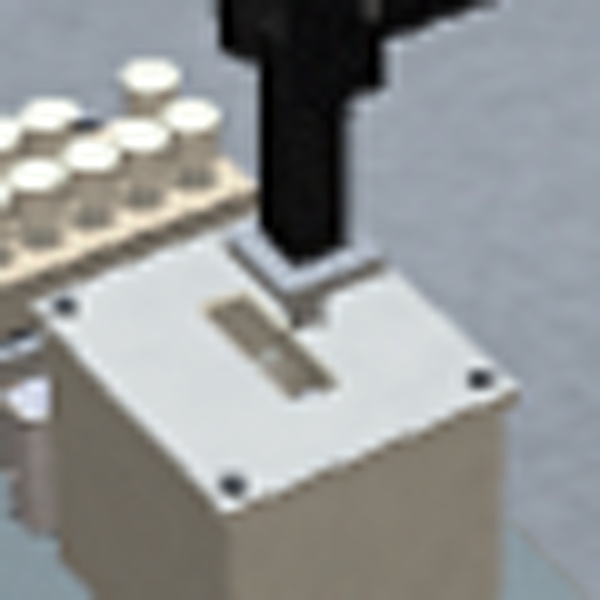

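The blade tip (crop (308,325)) hangs over the slot's near end. A bright tooth tip shows in the slot at about (265,355).

```bash
python3 - <<'E'
from h import *
def s(P):
    q=P[:2]-np.array([.5077,-.0688]);return (q@np.array([.9905,-.137]),q@np.array([.137,.9905]))
for (x,y,z) in((308,322,.1074),(265,355,.08),(265,355,.077),(305,252,.13)):
    P=ray('side',294+x/10-.5,187+y/10-.5,z);print(P,s(P))
print(s(np.array([.5079,-.0833])))
E
```

```text
[ 0.50767807 -0.08241331  0.1074    ] (np.float64(0.0018433016999040788), np.float64(-0.013486990881477206))
[ 0.51394895 -0.05895564  0.08      ] (np.float64(0.004840903675637504), np.float64(0.010606944057432592))
[ 0.51626112 -0.05610575  0.077     ] (np.float64(0.0067406767589115735), np.float64(0.013746523630391118))
[ 0.50523075 -0.08473317  0.13      ] (np.float64(-0.00026294461214719213), np.float64(-0.016120094298220682))
(np.float64(0.0021845999999999784), np.float64(-0.014334850000000003))
```

Request:
arm_command(translation=[[-0.0012,0,-0.012],[0,0,-0.008],[0,0,-0.004],[0,0,0]], turn=[[0,0,0],[0,0,0],[0,0,0],[0,0,0]], claw=[0.1,0.1,0.1,0.1])

```text
time: 6.88
position: [0.506, -0.0829, 0.1178]
eef_rot: [[0.991, -0.136, -0.001], [-0.136, -0.991, -0.0], [-0.001, 0.0, -1.0]]
wrist_force: [-0.5, 1.1, -1.0]
gripper_width: 0.179
gripper_force: 29.9
```

Request:
arm_command(translation=[[0,0,-0.004],[0,0,-0.003],[0,0,0]], turn=[[0,0,0],[0,0,0],[0,0,0]], claw=[0.1,0.1,0.1])

```text
time: 7.25
position: [0.506, -0.0829, 0.111]
eef_rot: [[0.991, -0.136, -0.001], [-0.136, -0.991, -0.0], [-0.001, 0.0, -1.0]]
wrist_force: [-0.2, 0.9, -0.9]
gripper_width: 0.177
gripper_force: 29.9
```

Request:
arm_command(translation=[[0.0003,0.002,0],[0.0003,0.002,0],[0,0,0]], turn=[[0,0,0],[0,0,0],[0,0,0]], claw=[0.1,0.1,0.1])

```text
time: 7.62
position: [0.5066, -0.0794, 0.1114]
eef_rot: [[0.991, -0.136, -0.0], [-0.136, -0.991, -0.001], [-0.0, 0.001, -1.0]]
wrist_force: [-1.1, -4.8, -0.5]
gripper_width: 0.177
gripper_force: 30.0
```

Request:
arm_command(translation=[[0.0003,0.0015,0],[0.0003,0.0015,0]], turn=[[0,0,0],[0,0,0]], claw=[0.1,0.1])

```text
time: 7.88
position: [0.5072, -0.0767, 0.1116]
eef_rot: [[0.991, -0.136, -0.001], [-0.136, -0.991, -0.002], [-0.0, 0.002, -1.0]]
wrist_force: [-0.9, -5.6, -1.0]
gripper_width: 0.18
gripper_force: 30.4
```

Request:
arm_command(translation=[[0.0002,0.0015,0],[0.0002,0.0015,0]], turn=[[0,0,0],[0,0,0]], claw=[0.1,0.1])

```text
time: 8.12
position: [0.5076, -0.074, 0.1118]
eef_rot: [[0.991, -0.136, -0.001], [-0.136, -0.991, -0.002], [-0.0, 0.002, -1.0]]
wrist_force: [-0.7, -7.2, 1.6]
gripper_width: 0.179
gripper_force: 30.7
```

Request:
arm_command(translation=[[0.0002,0.0015,0],[0.0002,0.0015,0]], turn=[[0,0,0],[0,0,0]], claw=[0.1,0.1])

```text
time: 8.38
position: [0.5082, -0.0711, 0.1123]
eef_rot: [[0.991, -0.136, -0.0], [-0.136, -0.991, -0.002], [0.0, 0.002, -1.0]]
wrist_force: [-0.8, -6.8, 3.0]
gripper_width: 0.18
gripper_force: 30.7
```

Request:
arm_command(translation=[[0.0002,0.0015,-0.0003],[0.0002,0.0015,-0.0003]], turn=[[0,0,0],[0,0,0]], claw=[0.1,0.1])

```text
time: 8.62
position: [0.5087, -0.0679, 0.1116]
eef_rot: [[0.991, -0.136, 0.0], [-0.136, -0.991, -0.002], [0.001, 0.002, -1.0]]
wrist_force: [-0.9, -5.5, 3.2]
gripper_width: 0.183
gripper_force: 30.5
```

Request:
arm_command(translation=[[0.0002,0.0015,0],[0.0002,0.0015,0]], turn=[[0,0,0],[0,0,0]], claw=[0.1,0.1])

```text
time: 8.88
position: [0.5092, -0.0648, 0.1116]
eef_rot: [[0.991, -0.136, 0.0], [-0.136, -0.991, -0.002], [0.001, 0.002, -1.0]]
wrist_force: [-1.0, -5.4, 3.2]
gripper_width: 0.181
gripper_force: 30.5
```

Request:
arm_command(translation=[[0.0002,0.0015,0],[0.0002,0.0015,0]], turn=[[0,0,0],[0,0,0]], claw=[0.1,0.1])

```text
time: 9.12
position: [0.5095, -0.0617, 0.1114]
eef_rot: [[0.991, -0.136, 0.0], [-0.136, -0.991, -0.002], [0.0, 0.002, -1.0]]
wrist_force: [-1.1, -5.8, 2.1]
gripper_width: 0.18
gripper_force: 30.5
```

```bash
python3 - <<'E'
from h import *
im,d=snap('side','side3');o=manip.observe();print(o['position'],o['wrist_force'])
a=np.load('side0.npz')['im']
f=lambda q:cv2.resize(q[188:258,262:332],(400,400),interpolation=cv2.INTER_CUBIC)
cv2.imwrite('pics/c3.png',np.hstack([f(a),f(im)])[:,:,::-1])
E
```

```text
[ 0.50949307 -0.06157731  0.1113983 ] [-0.67936829 -5.57967446  2.50782515]
```

View pics/c3.png

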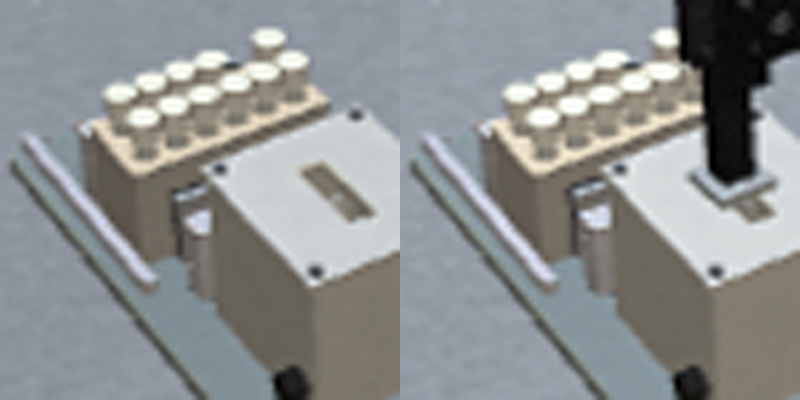

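The rack hasn't visibly moved yet and the force stays at about 6 N. I'll finish this stroke, lift, go back and re-enter.

Request:
arm_command(translation=[[0.0002,0.0015,0],[0.0002,0.0015,0]], turn=[[0,0,0],[0,0,0]], claw=[0.1,0.1])

```text
time: 9.43
position: [0.5096, -0.0587, 0.1111]
eef_rot: [[0.991, -0.136, -0.001], [-0.136, -0.991, -0.002], [-0.0, 0.002, -1.0]]
wrist_force: [-0.8, -6.1, -0.6]
gripper_width: 0.176
gripper_force: 30.5
```

Request:
arm_command(translation=[[0,-0.001,0],[0,0,0.006],[0,0,0.006],[0,0,0]], turn=[[0,0,0],[0,0,0],[0,0,0],[0,0,0]], claw=[0.1,0.1,0.1,0.1])

```text
time: 9.93
position: [0.5107, -0.0581, 0.1235]
eef_rot: [[0.991, -0.136, 0.003], [-0.136, -0.991, 0.001], [0.002, -0.002, -1.0]]
wrist_force: [-0.1, 0.7, -1.4]
gripper_width: 0.176
gripper_force: 29.9
```

Request:
arm_command(translation=[[-0.0015,-0.011,0],[-0.0015,-0.011,0],[0,0,0],[0,0,0]], turn=[[0,0,0],[0,0,0],[0,0,0],[0,0,0]], claw=[0.1,0.1,0.1,0.1])

```text
time: 10.42
position: [0.5067, -0.0811, 0.1226]
eef_rot: [[0.991, -0.137, -0.0], [-0.137, -0.991, 0.0], [-0.0, -0.0, -1.0]]
wrist_force: [-0.5, -0.5, -0.6]
gripper_width: 0.177
gripper_force: 29.9
```

Request:
arm_command(translation=[[0,0,-0.004],[0,0,-0.004],[0,0,-0.004],[0,0,0],[0,0,0]], turn=[[0,0,0],[0,0,0],[0,0,0],[0,0,0],[0,0,0]], claw=[0.1,0.1,0.1,0.1,0.1])

```text
time: 11.05
position: [0.5068, -0.0808, 0.1106]
eef_rot: [[0.991, -0.136, -0.0], [-0.136, -0.991, -0.0], [-0.0, 0.0, -1.0]]
wrist_force: [-0.4, -0.2, -0.8]
gripper_width: 0.177
gripper_force: 29.9
```

Request:
arm_command(translation=[[0.0003,0.002,0],[0.0003,0.002,0],[0.0003,0.002,0]], turn=[[0,0,0],[0,0,0],[0,0,0]], claw=[0.1,0.1,0.1])

```text
time: 11.42
position: [0.5071, -0.0761, 0.1108]
eef_rot: [[0.991, -0.136, -0.002], [-0.136, -0.991, -0.002], [-0.001, 0.003, -1.0]]
wrist_force: [0.5, -7.1, 0.5]
gripper_width: 0.179
gripper_force: 30.6
```

Request:
arm_command(translation=[[0.0002,0.0015,0],[0.0002,0.0015,0]], turn=[[0,0,0],[0,0,0]], claw=[0.1,0.1])

```text
time: 11.68
position: [0.5078, -0.0734, 0.1113]
eef_rot: [[0.991, -0.136, -0.001], [-0.136, -0.991, -0.003], [-0.001, 0.003, -1.0]]
wrist_force: [-0.7, -6.1, 1.5]
gripper_width: 0.18
gripper_force: 30.7
```

Request:
arm_command(translation=[[0.0002,0.0015,0],[0.0002,0.0015,0]], turn=[[0,0,0],[0,0,0]], claw=[0.1,0.1])

```text
time: 11.92
position: [0.5082, -0.0705, 0.1115]
eef_rot: [[0.991, -0.136, -0.001], [-0.136, -0.991, -0.003], [-0.001, 0.003, -1.0]]
wrist_force: [-1.2, -7.3, 1.6]
gripper_width: 0.177
gripper_force: 30.9
```

Request:
arm_command(translation=[[0.0002,0.0015,0],[0.0002,0.0015,0]], turn=[[0,0,0],[0,0,0]], claw=[0.1,0.1])

```text
time: 12.18
position: [0.5088, -0.0677, 0.1119]
eef_rot: [[0.991, -0.135, -0.0], [-0.135, -0.991, -0.003], [0.0, 0.003, -1.0]]
wrist_force: [-0.8, -6.1, 3.6]
gripper_width: 0.181
gripper_force: 31.0
```

Request:
arm_command(translation=[[0.0002,0.0015,0],[0.0002,0.0015,0]], turn=[[0,0,0],[0,0,0]], claw=[0.1,0.1])

```text
time: 12.42
position: [0.5093, -0.0645, 0.1118]
eef_rot: [[0.991, -0.136, -0.0], [-0.136, -0.991, -0.003], [0.0, 0.003, -1.0]]
wrist_force: [-1.0, -6.4, 3.9]
gripper_width: 0.177
gripper_force: 30.8
```

Request:
arm_command(translation=[[0.0002,0.0015,0],[0.0002,0.0015,0]], turn=[[0,0,0],[0,0,0]], claw=[0.1,0.1])

```text
time: 12.68
position: [0.5097, -0.0614, 0.1118]
eef_rot: [[0.991, -0.136, -0.0], [-0.136, -0.991, -0.003], [0.0, 0.003, -1.0]]
wrist_force: [0.2, -5.8, 3.8]
gripper_width: 0.184
gripper_force: 30.8
```

```bash
python3 - <<'E'
from h import *
im,d=snap('side','side4');o=manip.observe();print(o['position'],o['wrist_force'])
# rack shift between pictures: phase correlate the tube area (left part, unobscured)
g=lambda f:cv2.cvtColor(np.load(f+'.npz')['im'],cv2.COLOR_RGB2GRAY).astype(np.float32)
a=g('side0')
for nm,(y0,y1,x0,x1) in dict(tubes=(200,218,278,304),ref=(205,245,230,262),jaw=(222,242,292,300)).items():
    for f in('side2','side3','side4'):
        b=g(f);r=cv2.matchTemplate(cv2.resize(b[y0-4:y1+4,x0-6:x1+6],None,fx=8,fy=8,interpolation=cv2.INTER_CUBIC),cv2.resize(a[y0:y1,x0:x1],None,fx=8,fy=8,interpolation=cv2.INTER_CUBIC),cv2.TM_CCOEFF_NORMED)
        _,s,_,l=cv2.minMaxLoc(r);print(nm,f,(l[0]-48)/8,(l[1]-32)/8,round(s,3))
p=np.array([.51,.0,.084]);e=np.array([.137,.99,0])*.01
print('px per 10mm',np.subtract(pix('side',p+e),pix('side',p)))
E
```

```text
[ 0.50975309 -0.06119041  0.11178079] [-2.09780662 -5.29006959  3.55404931]
tubes side2 0.0 0.0 0.997
tubes side3 0.0 0.0 0.997
tubes side4 -0.5 -0.5 0.956
ref side2 0.0 0.0 0.961
ref side3 0.0 0.0 0.96
ref side4 0.0 0.0 0.958
jaw side2 0.0 0.0 0.995
jaw side3 -0.375 -0.75 0.943
jaw side4 -1.125 -1.75 0.87
px per 10mm [-2.04523889 -2.06674866]
```

The rack has started to slide, by about 2 mm, with no stiffening. I'll continue.

Request:
arm_command(translation=[[0.0002,0.0015,0],[0.0002,0.0015,0]], turn=[[0,0,0],[0,0,0]], claw=[0.1,0.1])

```text
time: 12.98
position: [0.5099, -0.0583, 0.1115]
eef_rot: [[0.991, -0.136, -0.001], [-0.136, -0.991, -0.003], [-0.0, 0.003, -1.0]]
wrist_force: [-0.9, -5.8, 1.7]
gripper_width: 0.18
gripper_force: 30.7
```

Request:
arm_command(translation=[[0,-0.001,0],[0,0,0.006],[0,0,0.006],[0,0,0]], turn=[[0,0,0],[0,0,0],[0,0,0],[0,0,0]], claw=[0.1,0.1,0.1,0.1])

```text
time: 13.48
position: [0.511, -0.0571, 0.1235]
eef_rot: [[0.991, -0.136, 0.003], [-0.136, -0.991, 0.001], [0.002, -0.001, -1.0]]
wrist_force: [0.9, 0.7, -0.5]
gripper_width: 0.181
gripper_force: 29.7
```

Request:
arm_command(translation=[[-0.0015,-0.0105,0],[-0.0015,-0.0105,0],[0,0,0],[0,0,0]], turn=[[0,0,0],[0,0,0],[0,0,0],[0,0,0]], claw=[0.1,0.1,0.1,0.1])

```text
time: 13.98
position: [0.507, -0.0791, 0.1225]
eef_rot: [[0.991, -0.137, -0.0], [-0.137, -0.991, 0.0], [-0.0, -0.0, -1.0]]
wrist_force: [-0.3, -0.6, -1.0]
gripper_width: 0.184
gripper_force: 29.7
```

Request:
arm_command(translation=[[0,0,-0.004],[0,0,-0.004],[0,0,-0.004],[0,0,0],[0,0,0]], turn=[[0,0,0],[0,0,0],[0,0,0],[0,0,0],[0,0,0]], claw=[0.1,0.1,0.1,0.1,0.1])

```text
time: 14.6
position: [0.5081, -0.0791, 0.1121]
eef_rot: [[0.991, -0.135, 0.002], [-0.135, -0.991, -0.001], [0.002, 0.001, -1.0]]
wrist_force: [-1.3, -0.6, 6.0]
gripper_width: 0.177
gripper_force: 29.9
```

Request:
arm_command(translation=[[0.0003,0.002,0],[0.0003,0.002,0],[0.0003,0.002,0]], turn=[[0,0,0],[0,0,0],[0,0,0]], claw=[0.1,0.1,0.1])

```text
time: 14.98
position: [0.5081, -0.0748, 0.112]
eef_rot: [[0.991, -0.135, -0.0], [-0.135, -0.991, -0.004], [0.0, 0.004, -1.0]]
wrist_force: [-1.3, -6.0, 6.7]
gripper_width: 0.18
gripper_force: 31.1
```

Request:
arm_command(translation=[[0.0002,0.0015,0],[0.0002,0.0015,0]], turn=[[0,0,0],[0,0,0]], claw=[0.1,0.1])

```text
time: 15.22
position: [0.5085, -0.072, 0.112]
eef_rot: [[0.991, -0.135, -0.0], [-0.135, -0.991, -0.004], [0.0, 0.004, -1.0]]
wrist_force: [-1.3, -7.2, 5.8]
gripper_width: 0.183
gripper_force: 31.5
```

Request:
arm_command(translation=[[0.0002,0.0015,0.0005],[0.0002,0.0015,0.0003]], turn=[[0,0,0],[0,0,0]], claw=[0.1,0.1])

```text
time: 15.48
position: [0.5087, -0.069, 0.1126]
eef_rot: [[0.991, -0.135, -0.001], [-0.135, -0.991, -0.004], [-0.0, 0.004, -1.0]]
wrist_force: [-0.2, -6.5, 4.0]
gripper_width: 0.182
gripper_force: 31.6
```

Request:
arm_command(translation=[[0.0002,0.0015,0],[0.0002,0.0015,0]], turn=[[0,0,0],[0,0,0]], claw=[0.1,0.1])

```text
time: 15.72
position: [0.5091, -0.066, 0.1125]
eef_rot: [[0.991, -0.135, -0.001], [-0.135, -0.991, -0.004], [-0.0, 0.004, -1.0]]
wrist_force: [-1.4, -5.4, 4.6]
gripper_width: 0.188
gripper_force: 32.0
```

Request:
arm_command(translation=[[0.0002,0.0015,0],[0.0002,0.0015,0]], turn=[[0,0,0],[0,0,0]], claw=[0.1,0.1])

```text
time: 15.98
position: [0.5095, -0.0629, 0.1125]
eef_rot: [[0.991, -0.135, -0.001], [-0.135, -0.991, -0.004], [-0.0, 0.004, -1.0]]
wrist_force: [-0.9, -5.6, 4.7]
gripper_width: 0.189
gripper_force: 32.3
```

```bash
cat > track.py <<'E'
from h import *
import sys
def run(files):
    im,d=snap('side',files[-1]);o=manip.observe();print(o['position'],o['wrist_force'])
    g=lambda f:cv2.cvtColor(np.load(f+'.npz')['im'],cv2.COLOR_RGB2GRAY).astype(np.float32)
    a=g('side0')
    for nm,(y0,y1,x0,x1) in dict(tubes=(200,218,278,304),jaw=(222,242,292,300)).items():
        for f in files:
            b=g(f);r=cv2.matchTemplate(cv2.resize(b[y0-4:y1+4,x0-6:x1+6],None,fx=8,fy=8,interpolation=cv2.INTER_CUBIC),cv2.resize(a[y0:y1,x0:x1],None,fx=8,fy=8,interpolation=cv2.INTER_CUBIC),cv2.TM_CCOEFF_NORMED)
            _,s,_,l=cv2.minMaxLoc(r);print(nm,f,(l[0]-48)/8,(l[1]-32)/8,round(s,3))
run(sys.argv[1:])
E
python3 track.py side4 side5
```

```text
[ 0.50956603 -0.06277073  0.11251192] [-0.47001704 -5.88973892  4.75938146]
tubes side4 -0.5 -0.5 0.956
tubes side5 -0.625 -0.75 0.956
jaw side4 -1.125 -1.75 0.87
jaw side5 -1.375 -2.0 0.867
```

```bash
python3 - <<'E'
from h import *
f=lambda q:cv2.resize(np.load(q+'.npz')['im'][170:260,270:340],(388,500),interpolation=cv2.INTER_CUBIC)
cv2.imwrite('pics/c5.png',np.hstack([f('side3'),f('side5')])[:,:,::-1])
E
```

```text
(no output)
```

View pics/c5.png

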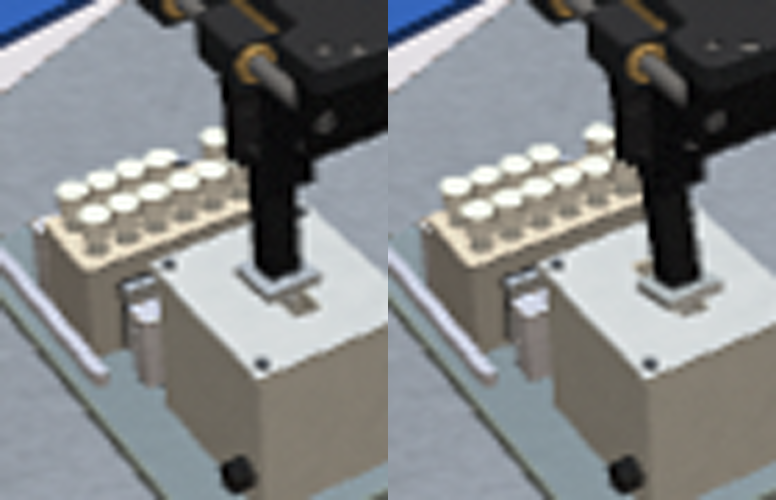

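The key has tilted in the grip: the flange lags towards -y in the right-hand picture. I'll back off, firm up the grip and see if it straightens.

Request:
arm_command(translation=[[-0.0004,-0.003,0],[-0.0004,-0.003,0],[-0.0004,-0.003,0],[0,0,0],[0,0,0]], turn=[[0,0,0],[0,0,0],[0,0,0],[0,0,0],[0,0,0]], claw=[0.1,0.1,0.1,0.1,0.1], grip_force=60)

```text
time: 16.65
position: [0.5093, -0.07, 0.1123]
eef_rot: [[0.991, -0.136, 0.002], [-0.136, -0.991, -0.001], [0.002, 0.0, -1.0]]
wrist_force: [-0.7, -0.3, 5.8]
gripper_width: 0.177
gripper_force: 58.9
```

```bash
python3 - <<'E'
from h import *
im,d=snap('side','side6');o=manip.observe();print(o['position'],o['wrist_force'],o['gripper_width'])
f=lambda q:cv2.resize(np.load(q+'.npz')['im'][170:260,270:340],(388,500),interpolation=cv2.INTER_CUBIC)
cv2.imwrite('pics/c6.png',np.hstack([f('side5'),f('side6')])[:,:,::-1])
E
```

```text
[ 0.50936385 -0.06998227  0.11232263] [-1.36923024 -0.42344691  5.81015111] 0.18077402761782171
```

View pics/c6.png

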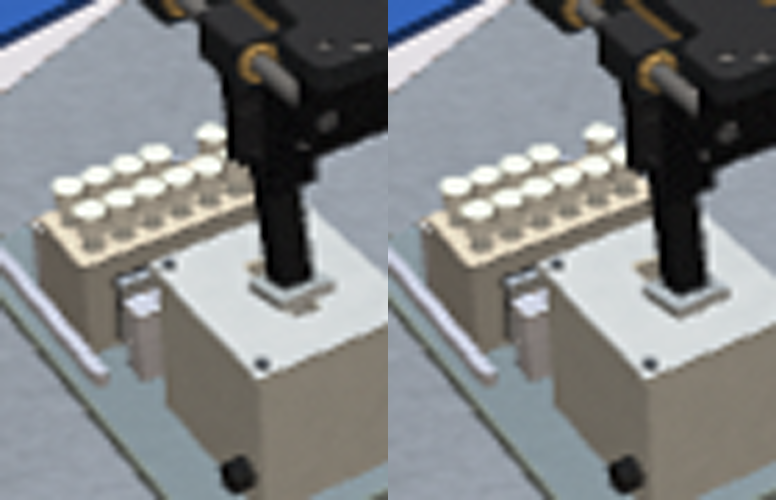

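It's still leaning a little. With the blade in the slot the key can stand on its flange, so I'll release it, let it stand upright, and regrip lower and firmer.

Request:
arm_command(translation=[[0,0,0],[0,0,0],[0,0,0],[0,0,0],[0,0,0]], turn=[[0,0,0],[0,0,0],[0,0,0],[0,0,0],[0,0,0]], claw=[0.22,0.25,0.3,0.32,0.32])

```text
time: 17.32
position: [0.5083, -0.0699, 0.1112]
eef_rot: [[0.991, -0.136, -0.0], [-0.136, -0.991, -0.0], [-0.0, 0.0, -1.0]]
wrist_force: [-0.7, -0.1, 0.8]
gripper_width: 0.315
gripper_force: 0.0
```

```bash
python3 - <<'E'
from m import *
im,d=snap('side','side7');o=manip.observe();print(o['position'],o['wrist_force'],o['gripper_width'])
im,P=cloud('side','side7')
blk=(im.max(2)<60);c=o['position']
m=(np.abs(P[...,0]-c[0])<.03)&(np.abs(P[...,1]-c[1])<.03)&(P[...,2]>.093)&(P[...,2]<.112)
print(m.sum())
for z in(.099,.103,.107,.111):
    k=m&(abs(P[...,2]-z)<.002)&blk;print(z,k.sum(),P[k].mean(0),P[k].min(0)[:2],P[k].max(0)[:2])
f=lambda q:cv2.resize(np.load(q+'.npz')['im'][170:260,270:340],(388,500),interpolation=cv2.INTER_CUBIC)
cv2.imwrite('pics/c7.png',f('side7')[:,:,::-1])
E
```

```text
[ 0.50831035 -0.06986913  0.11131567] [ 0.32342039  0.25212559 -0.25776766] 0.3129880573979084
117<stdin>:8: RuntimeWarning: Mean of empty slice.
  ret = um.true_divide(
Traceback (most recent call last):
ValueError: zero-size array to reduction operation minimum which has no identity
```

Request:
arm_command(translation=[[0,0,-0.004],[0,0,-0.004],[0,0,0],[0,0,0],[0,0,0]], turn=[[0,0,0],[0,0,0],[0,0,0],[0,0,0],[0,0,0]], claw=[0.32,0.32,0.25,0.1,0.1], grip_force=30)

```text
time: 18.0
position: [0.5083, -0.0704, 0.1037]
eef_rot: [[0.991, -0.136, -0.0], [-0.136, -0.991, -0.001], [-0.0, 0.001, -1.0]]
wrist_force: [-0.3, -2.3, 1.1]
gripper_width: 0.203
gripper_force: 28.6
```

Request:
arm_command(translation=[[0,0,0],[0,0,0],[0,0,0]], turn=[[0,0,0],[0,0,0],[0,0,0]], claw=[0.1,0.1,0.1], grip_force=60)

```text
time: 18.38
position: [0.5085, -0.0703, 0.1038]
eef_rot: [[0.991, -0.136, 0.0], [-0.136, -0.991, -0.001], [0.0, 0.001, -1.0]]
wrist_force: [-0.5, -3.9, 2.8]
gripper_width: 0.191
gripper_force: 57.5
```

```bash
python3 track.py side4 side6 side8; python3 - <<'E'
from h import *
f=lambda q:cv2.resize(np.load(q+'.npz')['im'][170:260,270:340],(388,500),interpolation=cv2.INTER_CUBIC)
cv2.imwrite('pics/c8.png',np.hstack([f('side3'),f('side8')])[:,:,::-1])
E
```

```text
[ 0.50849696 -0.07023352  0.10377981] [-1.96967688 -4.28453461  4.30434003]
tubes side4 -0.5 -0.5 0.956
tubes side6 -0.625 -0.75 0.956
tubes side8 -0.625 -0.75 0.956
jaw side4 -1.125 -1.75 0.87
jaw side6 -1.375 -2.0 0.868
jaw side8 -1.5 -2.0 0.867
```

View pics/c8.png

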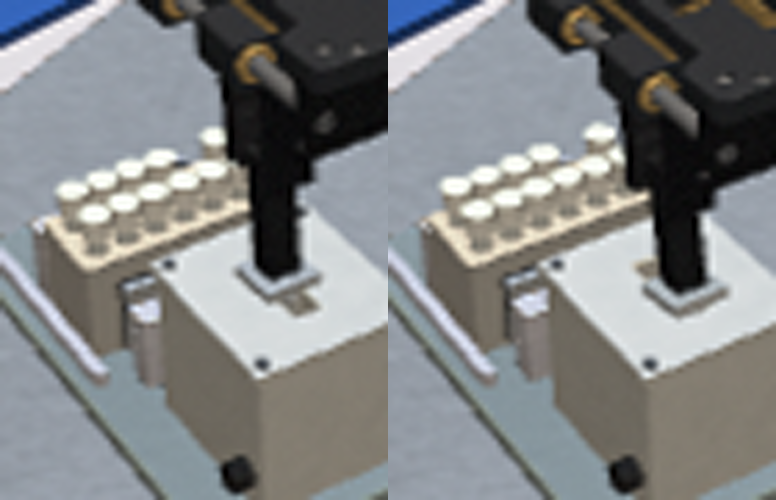

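The key stands tilted, probably because its blade was on a tooth when it went in. I'll locate the flange to get the blade's position.

```bash
python3 - <<'E'
from m import *
def s(P):
    q=np.asarray(P)[:2]-np.array([.5077,-.0688]);return np.round([q@np.array([.9905,-.137])*1e3,q@np.array([.137,.9905])*1e3],1)
for f in('side3','side6','side7','side8'):
    im,P=cloud('side',f)
    # handle points: black, between z .100-.125 within slot region: front faces
    q=P-np.array([.5077,-.0688,0]);X=q@np.array([.9905,-.137,0])*1e3;Y=q@np.array([.137,.9905,0])*1e3;Z=P[...,2]*1e3
    m=(abs(X)<20)&(abs(Y)<35)
    for z in(100,103,106,109,112):
        k=m&(abs(Z-z)<2)&(im.max(2)<60)
        if k.sum()>3:print(f,'handle z',z,k.sum(),'X',X[k].min().round(1),'Y',Y[k].min().round(1),Y[k].max().round(1))
    # flange: steel bluish, z 93-99
    k=m&(Z>94)&(Z<100)&(im.max(2)>90)
    for i in np.argwhere(k)[[]]:pass
    print(f,'flange',k.sum(),rect(np.c_[X[k],Y[k]]/1e3),'Zfront/back',[ (Z[k&(abs(Y-y)<2)].mean().round(1)) for y in range(-24,20,4) if (k&(abs(Y-y)<2)).any()])
E
```

```text
side3 handle z 103 9 X -8.3 Y -5.8 6.1
side3 handle z 106 12 X -8.5 Y -5.8 5.5
side3 handle z 109 10 X -8.5 Y -7.2 7.6
side3 handle z 112 13 X -8.0 Y -7.2 6.0
side3 flange 62 (array([-1.7, 10.4]), array([27.6, 44.9]), 5.7) Zfront/back [np.float64(97.0), np.float64(97.8), np.float64(99.1), np.float64(97.0), np.float64(97.6), np.float64(97.5), np.float64(97.8), np.float64(98.2)]
side6 handle z 103 7 X -7.1 Y -17.9 -3.9
side6 handle z 106 11 X -7.7 Y -18.8 -3.5
side6 handle z 109 13 X -7.2 Y -19.5 -5.5
side6 handle z 112 12 X -7.7 Y -18.0 -5.5
side6 flange 43 (array([1.7, 1.4]), array([56.2, 26.6]), 87.3) Zfront/back [np.float64(98.1), np.float64(98.8), np.float64(98.8), np.float64(98.2), np.float64(97.8), np.float64(97.2), np.float64(96.8), np.float64(95.3)]
side7 handle z 103 7 X -6.8 Y -18.9 -4.3
side7 handle z 106 12 X -7.7 Y -18.9 -3.2
side7 handle z 109 13 X -7.1 Y -18.4 -5.4
side7 handle z 112 16 X -7.1 Y -18.2 -5.4
side7 flange 33 (array([  0.4, -12.5]), array([26.9, 26.7]), 87.8) Zfront/back [np.float64(97.9), np.float64(97.6), np.float64(98.9), np.float64(98.3), np.float64(96.8), np.float64(97.3), np.float64(96.3)]
side8 handle z 103 6 X -6.7 Y -17.9 -4.5
side8 handle z 106 11 X -6.7 Y -18.5 -2.2
side8 handle z 109 13 X -7.6 Y -17.8 -3.6
side8 handle z 112 10 X -6.8 Y -17.3 -8.8
side8 flange 38 (array([ -0.6, -17. ]), array([37.2, 28.1]), 81.9) Zfront/back [np.float64(98.2), np.float64(98.6), np.float64(99.4), np.float64(98.9), np.float64(98.7), np.float64(97.9), np.float64(97.2), np.float64(97.0)]
```

```bash
python3 - <<'E'
from m import *
def s(P):
    q=np.asarray(P)[:2]-np.array([.5077,-.0688]);return np.round([q@np.array([.9905,-.137])*1e3,q@np.array([.137,.9905])*1e3],1)
# flange centre by hand from viewed crops
print('side3 flange',s(ray('side',320.6,219.5,.097)),'tcp',s([.5095,-.0616]))
print('side5 flange',s(ray('side',270+(683-388)/5.55,170+282/5.55,.097)),'tcp',s([.5096,-.0628]))
print('side6 flange',s(ray('side',270+(683-388)/5.55,170+287/5.55,.097)),'tcp',s([.5094,-.07]))
print('side8 flange',s(ray('side',270+(685-388)/5.55,170+290/5.55,.097)),'tcp',s([.5085,-.0702]))
im,P=cloud('side','side2')
q=P-np.array([.5077,-.0688,0]);X=q@np.array([.9905,-.137,0])*1e3;Y=q@np.array([.137,.9905,0])*1e3;Z=P[...,2]*1e3
m=(abs(X)<20)&(abs(Y)<35)
for z in(133,136,139,142,148,160):
    k=m&(abs(Z-z)<2)&(im.max(2)<60);print('side2 handle',z,X[k].min(),Y[k].min(),Y[k].max())
E
```

```text
side3 flange [ 0.  -0.3] tcp [0.8 7.4]
side5 flange [ 2.4 -7.5] tcp [1.1 6.2]
side6 flange [  0.6 -10.3] tcp [ 1.8 -1. ]
side8 flange [  0.3 -12.4] tcp [ 1.  -1.3]
side2 handle 133 -5.22882345255486 -22.663135682475357 -7.501449238387378
side2 handle 136 -6.810147699466873 -23.550015644113508 -7.501449238387378
side2 handle 139 -6.361367928622042 -24.069055295899066 -9.191376154193522
side2 handle 142 -6.308206458245576 -23.802230517015293 -7.972039147509352
side2 handle 148 -6.838157843601994 -23.468540172882975 -9.462289587033293
side2 handle 160 -7.067349139655012 -24.265559289764905 -10.217186206077628
```

The flange lags the tool by several millimetres, so I'll open wide, let the key stand on its flange, rise clear and measure it again.

Request:
arm_command(translation=[[0,0,0],[0,0,0],[0,0,0],[0,0,0],[0,0,0]], turn=[[0,0,0],[0,0,0],[0,0,0],[0,0,0],[0,0,0]], claw=[0.25,0.4,0.6,0.7,0.7])

```text
time: 19.05
position: [0.5084, -0.0698, 0.1033]
eef_rot: [[0.991, -0.136, -0.0], [-0.136, -0.991, 0.0], [-0.0, -0.0, -1.0]]
wrist_force: [0.5, 1.0, -0.5]
gripper_width: 0.618
gripper_force: 0.0
```

Request:
arm_command(translation=[[0,0,0.015],[0,0,0.03],[0,0,0.03],[0,0,0.02],[0,0,0]], turn=[[0,0,0],[0,0,0],[0,0,0],[0,0,0],[0,0,0]], claw=[0.7,0.7,0.7,0.7,0.7])

```text
time: 19.68
position: [0.5098, -0.0698, 0.201]
eef_rot: [[0.991, -0.136, 0.005], [-0.136, -0.991, 0.001], [0.005, -0.001, -1.0]]
wrist_force: [-0.3, 0.5, -1.1]
gripper_width: 0.7
gripper_force: 0.0
```

```bash
cat > key.py <<'E'
from m import *
import sys
f=sys.argv[1];snap('side',f);o=manip.observe();print('tcp',o['position'],o['gripper_width'])
im,P=cloud('side',f)
q=P-np.array([.5077,-.0688,0]);X=q@np.array([.9905,-.137,0])*1e3;Y=q@np.array([.137,.9905,0])*1e3;Z=P[...,2]*1e3
m=(abs(X)<30)&(abs(Y)<45)&(im.max(2)<70)&(Z<168)
for z in range(100,166,5):
    k=m&(abs(Z-z)<2.5)
    if k.sum()>2:print(z,k.sum(),'X',X[k].min().round(1),X[k].max().round(1),'Y',Y[k].min().round(1),Y[k].max().round(1))
E
python3 key.py side9; python3 track.py side4 side10
```

```text
tcp [ 0.50863805 -0.06974743  0.19932575] 0.6980220313016254
105 12 X -8.0 5.1 Y -18.5 -4.1
110 15 X -7.5 4.6 Y -18.2 -4.5
115 15 X -7.3 5.1 Y -16.8 -4.9
120 18 X -7.9 5.0 Y -15.9 -1.3
125 14 X -7.5 5.7 Y -13.6 -1.8
130 19 X -7.5 5.5 Y -13.0 2.7
135 17 X -8.1 5.7 Y -11.2 2.6
140 17 X -7.7 4.6 Y -10.2 2.4
145 15 X -8.1 7.1 Y -8.7 2.4
150 17 X -7.5 6.5 Y -9.0 6.5
155 20 X -7.1 6.3 Y -8.0 7.8
160 17 X -6.7 5.5 Y -6.7 5.8
[ 0.50800142 -0.06979752  0.19830294] [-0.6258372   0.5775497  -0.32094903]
tubes side4 -0.5 -0.5 0.956
tubes side10 -0.625 -0.75 0.956
jaw side4 -1.125 -1.75 0.87
jaw side10 -1.375 -2.0 0.867
```

The key is leaning about 11° towards +y with its blade caught. I'll tilt the tool to match, grip along its axis, lift it out and straighten it in the air.

Request:
arm_command(translation=[[0.0006,0.0045,0],[0.0006,0.0042,0],[0,0,0],[0,0,0]], turn=[[-0.099,0.0135,0],[-0.099,0.0135,0],[0,0,0],[0,0,0]], claw=[0.6,0.5,0.45,0.45])

```text
time: 20.27
position: [0.5092, -0.0612, 0.1978]
eef_rot: [[0.991, -0.133, -0.028], [-0.136, -0.971, -0.196], [-0.001, 0.198, -0.98]]
wrist_force: [0.7, -0.7, -0.2]
gripper_width: 0.467
gripper_force: 0.0
```

```bash
python3 - <<'E'
from h import *
o=manip.observe();p=o['position'];R=o['eef_rot'];print(p,R[:,2],R[:,1])
q=p[:2]-np.array([.5077,-.0688]);print(q@[.9905,-.137],q@[.137,.9905],'axis s at z',-11.3+(p[2]*1e3-105)*.204)
E
```

```text
[ 0.509188   -0.06115269  0.19777147] [-0.02822644 -0.19590391 -0.98021678] [-0.13343755 -0.97109266  0.19792287]
0.0004261867292366596 0.007778520863607632 axis s at z 7.625380759751302
```

Request:
arm_command(translation=[[-0.0007,-0.005,-0.025],[-0.0007,-0.005,-0.025],[-0.0006,-0.004,-0.02],[-0.0005,-0.0032,-0.016],[0,0,0]], turn=[[0,0,0],[0,0,0],[0,0,0],[0,0,0],[0,0,0]], claw=[0.45,0.45,0.45,0.45,0.45])

```text
time: 20.9
position: [0.506, -0.0795, 0.1115]
eef_rot: [[0.99, -0.135, -0.03], [-0.139, -0.971, -0.197], [-0.002, 0.199, -0.98]]
wrist_force: [-0.4, 1.2, 0.4]
gripper_width: 0.452
gripper_force: 0.0
```

Request:
arm_command(translation=[[0,0,0],[0,0,0],[0,0,0],[0,0,0],[0,0,0]], turn=[[0,0,0],[0,0,0],[0,0,0],[0,0,0],[0,0,0]], claw=[0.3,0.2,0.1,0.1,0.1], grip_force=58)

```text
time: 21.52
position: [0.5075, -0.0782, 0.1129]
eef_rot: [[0.991, -0.133, -0.026], [-0.136, -0.971, -0.197], [0.001, 0.198, -0.98]]
wrist_force: [0.3, 1.6, 2.6]
gripper_width: 0.18
gripper_force: 58.0
```

Request:
arm_command(translation=[[0.0003,0.0023,0.0115],[0.0003,0.0023,0.0115],[0.0004,0.0023,0.0115],[0,0,0.005],[0,0,0]], turn=[[0,0,0],[0,0,0],[0,0,0],[0.099,-0.0135,0],[0.099,-0.0135,0]], claw=[0.1,0.1,0.1,0.1,0.1])

```text
time: 22.15
position: [0.5087, -0.0706, 0.1533]
eef_rot: [[0.991, -0.135, 0.002], [-0.135, -0.991, 0.003], [0.002, -0.004, -1.0]]
wrist_force: [-0.6, -0.8, -0.7]
gripper_width: 0.175
gripper_force: 58.0
```

Request:
arm_command(translation=[[0,0,0],[0,0,0]], turn=[[0,0,0],[0,0,0]], claw=[0.1,0.1])

```text
time: 22.4
position: [0.5079, -0.0716, 0.1521]
eef_rot: [[0.991, -0.136, -0.0], [-0.136, -0.991, -0.001], [-0.0, 0.001, -1.0]]
wrist_force: [0.3, -0.3, -1.1]
gripper_width: 0.175
gripper_force: 58.0
```

```bash
python3 - <<'E'
from m import *
snap('side','side11');o=manip.observe();p=o['position'];print(p,o['eef_rot'][:,2],o['wrist_force'],o['gripper_width'])
im,P=cloud('side','side11')
q=P-np.array([.5077,-.0688,0]);X=q@np.array([.9905,-.137,0])*1e3;Y=q@np.array([.137,.9905,0])*1e3;Z=P[...,2]*1e3
t=p-np.array([.5077,-.0688,0]);print('tcp s',t@[.9905,-.137,0],t@[.137,.9905,0])
z0=p[2]*1e3
m=(abs(X)<25)&(abs(Y)<35)
for dz in(-36,-33,-30,-27,-24,-20,-17,-14,-11,-8,-5):
    k=m&(abs(Z-z0-dz)<1.6)&(Z>97)
    if k.sum()>2:print(dz,k.sum(),'X',X[k].min().round(1),X[k].max().round(1),'Y',Y[k].min().round(1),Y[k].max().round(1),im[k].mean(0).round())
# slot: tooth brightness along the slot centreline cast at z=.08
for y in range(-20,21,2):
    w=np.array([.5077,-.0688,.08])+np.array([.9905,-.137,0])*.002+np.array([.137,.9905,0])*y*1e-3
    u,v=pix('side',w);c=cv2.getRectSubPix(im,(1,1),(float(u),float(v)))[0,0];print(y,c,end=' ')
E
```

```text
[ 0.50783881 -0.07125815  0.15184191] [-7.91978114e-04 -1.06915069e-03 -9.99999115e-01] [ 0.37522887 -0.06407712 -1.28621075] 0.17122509134697955
tcp s 0.00047425990727325743 -0.0024157810630155464
-36 3 X -2.6 4.3 Y -5.0 -2.6 [137. 137. 135.]
-33 3 X -1.2 3.8 Y -5.3 -4.0 [134. 134. 131.]
-30 5 X -3.8 4.3 Y -5.7 -4.7 [132. 132. 129.]
-20 6 X -12.2 8.6 Y -15.0 -0.7 [120. 119. 116.]
-17 27 X -13.3 14.2 Y -16.5 7.3 [125. 126. 126.]
-14 40 X -12.1 14.2 Y -16.9 11.0 [165. 173. 183.]
-11 14 X -7.5 7.0 Y -16.9 1.2 [74. 77. 82.]
-8 8 X -7.7 6.5 Y -10.8 1.3 [20. 21. 21.]
-5 13 X -7.9 6.0 Y -11.5 2.9 [16. 16. 16.]
-20 [217 220 222] -18 [217 221 222] -16 [215 220 221] -14 [214 219 220] -12 [216 222 224] -10 [215 221 222] -8 [184 186 184] -6 [155 153 146] -4 [155 152 145] -2 [152 149 143] 0 [155 153 147] 2 [152 150 143] 4 [160 159 154] 6 [170 173 171] 8 [167 170 167] 10 [163 162 156] 12 [162 161 155] 14 [159 157 148] 16 [152 148 137] 18 [155 151 141] 20 [151 147 137]
```

The key is upright in the hand again: flange centre s≈-3, tool s≈-2.4. A tooth tip shows near s≈+7, so I'll insert between the teeth here.

Request:
arm_command(translation=[[0,0,-0.015],[0,0,-0.012],[0,0,-0.006],[0,0,-0.004],[0,0,0]], turn=[[0,0,0],[0,0,0],[0,0,0],[0,0,0],[0,0,0]], claw=[0.1,0.1,0.1,0.1,0.1])

```text
time: 23.08
position: [0.508, -0.0715, 0.1147]
eef_rot: [[0.991, -0.136, -0.001], [-0.136, -0.991, -0.0], [-0.0, 0.0, -1.0]]
wrist_force: [0.1, 1.3, 0.0]
gripper_width: 0.176
gripper_force: 58.0
```

Request:
arm_command(translation=[[0,0,-0.003],[0,0,-0.001],[0,0,0]], turn=[[0,0,0],[0,0,0],[0,0,0]], claw=[0.1,0.1,0.1])

```text
time: 23.45
position: [0.5083, -0.0715, 0.1112]
eef_rot: [[0.991, -0.136, 0.001], [-0.136, -0.991, 0.0], [0.001, -0.0, -1.0]]
wrist_force: [-0.0, 1.0, -0.1]
gripper_width: 0.173
gripper_force: 58.0
```

Request:
arm_command(translation=[[0,0,-0.001],[0,0,-0.001],[0,0,0]], turn=[[0,0,0],[0,0,0],[0,0,0]], claw=[0.1,0.1,0.1])

```text
time: 23.82
position: [0.5089, -0.0715, 0.111]
eef_rot: [[0.991, -0.136, 0.002], [-0.136, -0.991, -0.0], [0.002, 0.0, -1.0]]
wrist_force: [-2.3, 0.5, 8.7]
gripper_width: 0.176
gripper_force: 58.0
```

Request:
arm_command(translation=[[0,0,0],[0,0,0],[0,0,0],[0,0,-0.005],[0,0,-0.0045]], turn=[[0,0,0],[0,0,0],[0,0,0],[0,0,0],[0,0,0]], claw=[0.25,0.35,0.35,0.35,0.35])

```text
time: 24.45
position: [0.5079, -0.0715, 0.0988]
eef_rot: [[0.991, -0.137, -0.001], [-0.137, -0.991, -0.0], [-0.001, 0.0, -1.0]]
wrist_force: [0.0, 0.6, 0.1]
gripper_width: 0.35
gripper_force: 0.0
```

Request:
arm_command(translation=[[0,0,0],[0,0,0],[0,0,0],[0,0,0],[0,0,0]], turn=[[0,0,0],[0,0,0],[0,0,0],[0,0,0],[0,0,0]], claw=[0.35,0.25,0.1,0.1,0.1], grip_force=60)

```text
time: 25.08
position: [0.5082, -0.0715, 0.0995]
eef_rot: [[0.991, -0.136, 0.0], [-0.136, -0.991, 0.0], [0.0, -0.0, -1.0]]
wrist_force: [0.7, 0.7, 0.2]
gripper_width: 0.183
gripper_force: 60.0
```

Request:
arm_command(translation=[[0,0,0.001],[0.0003,0.002,0],[0.0003,0.002,0]], turn=[[0,0,0],[0,0,0],[0,0,0]], claw=[0.1,0.1,0.1])

```text
time: 25.45
position: [0.5086, -0.0673, 0.1004]
eef_rot: [[0.991, -0.136, -0.0], [-0.136, -0.991, 0.0], [-0.0, -0.0, -1.0]]
wrist_force: [0.3, 0.6, -0.5]
gripper_width: 0.178
gripper_force: 60.0
```

Request:
arm_command(translation=[[0.0002,0.0015,0],[0.0002,0.0015,0]], turn=[[0,0,0],[0,0,0]], claw=[0.1,0.1])

```text
time: 25.7
position: [0.5088, -0.0651, 0.1004]
eef_rot: [[0.991, -0.136, -0.001], [-0.136, -0.991, -0.002], [-0.001, 0.002, -1.0]]
wrist_force: [-0.4, -4.9, -1.4]
gripper_width: 0.178
gripper_force: 60.0
```

Request:
arm_command(translation=[[0.0002,0.0015,0],[0.0002,0.0015,0]], turn=[[0,0,0],[0,0,0]], claw=[0.1,0.1])

```text
time: 25.95
position: [0.5089, -0.0631, 0.1003]
eef_rot: [[0.991, -0.136, -0.002], [-0.136, -0.991, -0.003], [-0.001, 0.003, -1.0]]
wrist_force: [-0.4, -7.5, -2.4]
gripper_width: 0.179
gripper_force: 60.0
```

Request:
arm_command(translation=[[0.0002,0.0015,0],[0.0002,0.0015,0]], turn=[[0,0,0],[0,0,0]], claw=[0.1,0.1])

```text
time: 26.2
position: [0.5088, -0.0603, 0.1002]
eef_rot: [[0.991, -0.136, -0.003], [-0.136, -0.991, -0.003], [-0.002, 0.003, -1.0]]
wrist_force: [-0.0, -7.7, -2.4]
gripper_width: 0.181
gripper_force: 60.0
```

Request:
arm_command(translation=[[0.0002,0.0015,0],[0.0002,0.0015,0]], turn=[[0,0,0],[0,0,0]], claw=[0.1,0.1])

```text
time: 26.45
position: [0.5089, -0.0575, 0.1002]
eef_rot: [[0.991, -0.136, -0.004], [-0.136, -0.991, -0.003], [-0.003, 0.004, -1.0]]
wrist_force: [-0.8, -6.8, -1.3]
gripper_width: 0.175
gripper_force: 60.1
```

```bash
python3 track.py side4 side10 side12
```

```text
[ 0.50899979 -0.05728656  0.10021221] [-1.06437922 -6.22665091 -0.08488843]
tubes side4 -0.5 -0.5 0.956
tubes side10 -0.625 -0.75 0.956
tubes side12 -0.75 -0.875 0.951
jaw side4 -1.125 -1.75 0.87
jaw side10 -1.375 -2.0 0.867
jaw side12 -1.625 -2.25 0.822
```

The rack is still sliding and isn't gripped. I'll take the next tooth.

Request:
arm_command(translation=[[-0.0002,-0.0015,0],[0,0,0.006],[0,0,0.007],[0,0,0]], turn=[[0,0,0],[0,0,0],[0,0,0],[0,0,0]], claw=[0.1,0.1,0.1,0.1])

```text
time: 27.0
position: [0.5111, -0.0564, 0.1145]
eef_rot: [[0.991, -0.136, 0.003], [-0.136, -0.991, 0.001], [0.003, -0.001, -1.0]]
wrist_force: [0.7, -0.4, -0.4]
gripper_width: 0.178
gripper_force: 60.0
```

Request:
arm_command(translation=[[-0.0013,-0.0112,0],[-0.0013,-0.0112,0],[0,0,0],[0,0,0]], turn=[[0,0,0],[0,0,0],[0,0,0],[0,0,0]], claw=[0.1,0.1,0.1,0.1])

```text
time: 27.5
position: [0.5074, -0.0797, 0.1133]
eef_rot: [[0.991, -0.137, -0.0], [-0.137, -0.991, 0.0], [-0.0, 0.0, -1.0]]
wrist_force: [1.3, -0.2, -0.1]
gripper_width: 0.178
gripper_force: 60.0
```

Request:
arm_command(translation=[[0,0,-0.004],[0,0,-0.004],[0,0,-0.004],[0,0,0],[0,0,0]], turn=[[0,0,0],[0,0,0],[0,0,0],[0,0,0],[0,0,0]], claw=[0.1,0.1,0.1,0.1,0.1])

```text
time: 28.12
position: [0.5076, -0.0793, 0.1015]
eef_rot: [[0.991, -0.136, 0.0], [-0.136, -0.991, -0.0], [0.0, 0.0, -1.0]]
wrist_force: [-0.1, 0.6, -1.5]
gripper_width: 0.178
gripper_force: 60.0
```

Request:
arm_command(translation=[[0,0.0015,-0.0008],[0.0001,0.0015,0],[0.0001,0.0015,0]], turn=[[0,0,0],[0,0,0],[0,0,0]], claw=[0.1,0.1,0.1])

```text
time: 28.5
position: [0.5075, -0.0759, 0.1007]
eef_rot: [[0.991, -0.136, -0.001], [-0.136, -0.991, -0.002], [-0.001, 0.002, -1.0]]
wrist_force: [0.8, -6.8, -2.3]
gripper_width: 0.182
gripper_force: 60.0
```

Request:
arm_command(translation=[[0.0002,0.0015,0],[0.0002,0.0015,0]], turn=[[0,0,0],[0,0,0]], claw=[0.1,0.1])

```text
time: 28.75
position: [0.5079, -0.0736, 0.1011]
eef_rot: [[0.991, -0.136, -0.001], [-0.136, -0.991, -0.003], [-0.001, 0.003, -1.0]]
wrist_force: [-0.3, -7.2, -0.1]
gripper_width: 0.177
gripper_force: 60.0
```

Request:
arm_command(translation=[[0.0002,0.0015,0],[0.0002,0.0015,0]], turn=[[0,0,0],[0,0,0]], claw=[0.1,0.1])

```text
time: 29.0
position: [0.5083, -0.0708, 0.1014]
eef_rot: [[0.991, -0.136, -0.001], [-0.136, -0.991, -0.004], [-0.0, 0.004, -1.0]]
wrist_force: [-0.0, -6.9, 0.8]
gripper_width: 0.179
gripper_force: 60.1
```

Request:
arm_command(translation=[[0.0002,0.0015,0],[0.0002,0.0015,0]], turn=[[0,0,0],[0,0,0]], claw=[0.1,0.1])

```text
time: 29.25
position: [0.5087, -0.068, 0.1014]
eef_rot: [[0.991, -0.136, -0.001], [-0.136, -0.991, -0.004], [-0.0, 0.004, -1.0]]
wrist_force: [-0.0, -8.6, 0.7]
gripper_width: 0.178
gripper_force: 60.1
```

```bash
python3 track.py side12 side13
```

```text
[ 0.50871355 -0.06778445  0.10134593] [ 0.14487468 -7.62973029  0.72865593]
tubes side12 -0.75 -0.875 0.951
tubes side13 -0.75 -0.875 0.951
jaw side12 -1.625 -2.25 0.822
jaw side13 -2.0 -2.625 0.745
```

The rack has stopped while the jaw advances, and the force is rising. I'll continue carefully.

Request:
arm_command(translation=[[0.0002,0.0015,0],[0.0002,0.0015,0],[0,0,0]], turn=[[0,0,0],[0,0,0],[0,0,0]], claw=[0.1,0.1,0.1])

```text
time: 29.68
position: [0.509, -0.0649, 0.1012]
eef_rot: [[0.991, -0.136, -0.001], [-0.136, -0.991, -0.004], [-0.001, 0.004, -1.0]]
wrist_force: [0.4, -7.8, -0.3]
gripper_width: 0.179
gripper_force: 60.1
```

Request:
arm_command(translation=[[0.0002,0.0015,0],[0.0002,0.0015,0],[0,0,0]], turn=[[0,0,0],[0,0,0],[0,0,0]], claw=[0.1,0.1,0.1])

```text
time: 30.05
position: [0.5092, -0.0622, 0.1008]
eef_rot: [[0.991, -0.136, -0.002], [-0.136, -0.991, -0.004], [-0.001, 0.004, -1.0]]
wrist_force: [0.7, -9.4, -2.5]
gripper_width: 0.179
gripper_force: 60.1
```

```bash
python3 track.py side13 side14; python3 - <<'E'
from h import *
# pad-to-jaw picture: print crop stats of difference of tubes between 12,13,14
g=lambda f:cv2.cvtColor(np.load(f+'.npz')['im'],cv2.COLOR_RGB2GRAY).astype(np.float32)
for a,b in(('side10','side12'),('side12','side13'),('side13','side14')):
    d=abs(g(a)-g(b));print(a,b,'tubes',d[200:222,274:304].mean(),'still',d[215:245,264:276].mean(),'jaw',d[218:242,290:300].mean())
E
```

```text
[ 0.50924713 -0.06212828  0.10081174] [ 0.70523225 -8.88576643 -2.09291952]
tubes side13 -0.75 -0.875 0.951
tubes side14 -0.75 -0.875 0.951
jaw side13 -2.0 -2.625 0.745
jaw side14 -2.25 -3.125 0.701
side10 side12 tubes 5.121212 still 1.1305555 jaw 6.2375
side12 side13 tubes 0.9166667 still 0.59166664 jaw 5.891667
side13 side14 tubes 0.8651515 still 0.59166664 jaw 4.325
```

The rack has been against the stop for about 0.75 tooth and the force has risen 2 to 2.5 N, so the spring is compressed about 3.5–4 mm. I'll stop here and take the key back.

Request:
arm_command(translation=[[-0.0003,-0.002,0],[-0.0002,-0.001,0.006],[0,0,0.015],[0,0,0.02],[0,0,0.02]], turn=[[0,0,0],[0,0,0],[0,0,0],[0,0,0],[0,0,0]], claw=[0.1,0.1,0.1,0.1,0.1])

```text
time: 30.72
position: [0.5097, -0.0623, 0.1635]
eef_rot: [[0.991, -0.136, 0.002], [-0.136, -0.991, 0.001], [0.002, -0.001, -1.0]]
wrist_force: [0.7, -0.2, -0.6]
gripper_width: 0.18
gripper_force: 60.0
```

Request:
arm_command(translation=[[-0.001,-0.048,0],[-0.001,-0.048,0],[-0.001,-0.048,0],[-0.001,-0.048,0],[-0.001,-0.048,0]], turn=[[0,0,0.056],[0,0,0.056],[0,0,0.056],[0,0,0.056],[0,0,0.056]], claw=[0.1,0.1,0.1,0.1,0.1])

```text
time: 31.35
position: [0.5049, -0.3041, 0.1632]
eef_rot: [[0.989, 0.145, 0.002], [0.145, -0.989, -0.0], [0.002, 0.001, -1.0]]
wrist_force: [0.6, 0.9, -0.6]
gripper_width: 0.175
gripper_force: 60.0
```

Request:
arm_command(translation=[[0,0,-0.03],[0,0,-0.02],[0,0,-0.012],[0,0,0],[0,0,0]], turn=[[0,0,0],[0,0,0],[0,0,0],[0,0,0],[0,0,0]], claw=[0.1,0.1,0.1,0.1,0.1])

```text
time: 31.98
position: [0.5052, -0.303, 0.1009]
eef_rot: [[0.99, 0.143, 0.002], [0.143, -0.99, -0.001], [0.002, 0.001, -1.0]]
wrist_force: [0.2, 0.0, -0.8]
gripper_width: 0.177
gripper_force: 60.0
```

```bash
python3 - <<'E'
from m import *
im,d=snap('side','side15');o=manip.observe();p=o['position'];print(p,o['eef_rot'][:,0],o['wrist_force'],o['gripper_width'])
im,P=cloud('side','side15');c=np.array([.503,-.308,0]);R=np.radians(8.3)
q=P-c;X=(q[...,0]*np.cos(R)+q[...,1]*np.sin(R))*1e3;Y=(-q[...,0]*np.sin(R)+q[...,1]*np.cos(R))*1e3;Z=P[...,2]*1e3
t=p-c;print('tcp in hole axes',(t[0]*np.cos(R)+t[1]*np.sin(R))*1e3,(-t[0]*np.sin(R)+t[1]*np.cos(R))*1e3)
m=(abs(X)<22)&(abs(Y)<22)&(Z>45)
for z in np.arange(46,100,3):
    k=m&(abs(Z-z)<1.6)
    if k.sum()>2:print(z,k.sum(),'X',X[k].min().round(1),X[k].max().round(1),'Y',Y[k].min().round(1),Y[k].max().round(1),im[k].mean(0).round())
E
```

```text
[ 0.5051698  -0.30294875  0.10099185] [0.98966961 0.14335033 0.00217735] [-0.84078663  0.84637816 -1.53267411] 0.1755634315235878
tcp in hole axes 2.876250829129217 4.685122965919039
91 3 X -9.2 -8.8 Y -7.2 8.2 [120. 115. 109.]
94 14 X -10.5 10.8 Y -8.6 14.9 [117. 117. 116.]
97 71 X -11.1 15.6 Y -8.6 17.4 [153. 158. 165.]
```

Request:
arm_command(translation=[[-0.0018,-0.0048,0],[0,0,-0.02],[0,0,-0.01],[0,0,0],[0,0,0]], turn=[[0,0,0],[0,0,0],[0,0,0],[0,0,0],[0,0,0]], claw=[0.1,0.1,0.1,0.1,0.1])

```text
time: 32.65
position: [0.5029, -0.308, 0.0703]
eef_rot: [[0.99, 0.143, 0.001], [0.143, -0.99, -0.001], [0.001, 0.001, -1.0]]
wrist_force: [-0.1, 0.7, -0.2]
gripper_width: 0.181
gripper_force: 60.0
```

Request:
arm_command(translation=[[0,0,-0.004],[0,0,-0.004],[0,0,-0.003],[0,0,0]], turn=[[0,0,0],[0,0,0],[0,0,0],[0,0,0]], claw=[0.1,0.1,0.1,0.1])

```text
time: 33.15
position: [0.5022, -0.3076, 0.0582]
eef_rot: [[0.99, 0.143, -0.001], [0.143, -0.99, 0.0], [-0.001, -0.0, -1.0]]
wrist_force: [0.8, -0.7, -0.1]
gripper_width: 0.18
gripper_force: 60.0
```

Inside the hole with no contact. I'll lower until the flange rests on the stand, release, and rise.

Request:
arm_command(translation=[[0,0,-0.004],[0,0,-0.004],[0,0,-0.002],[0,0,0],[0,0,0]], turn=[[0,0,0],[0,0,0],[0,0,0],[0,0,0],[0,0,0]], claw=[0.1,0.1,0.1,0.1,0.1])

```text
time: 33.78
position: [0.5025, -0.3077, 0.0487]
eef_rot: [[0.99, 0.143, 0.0], [0.143, -0.99, -0.0], [0.0, 0.0, -1.0]]
wrist_force: [0.4, -0.3, -1.6]
gripper_width: 0.177
gripper_force: 60.0
```

Request:
arm_command(translation=[[0,0,0],[0,0,0],[0,0,0],[0,0,0],[0,0,0]], turn=[[0,0,0],[0,0,0],[0,0,0],[0,0,0],[0,0,0]], claw=[0.22,0.3,0.4,0.5,0.5])

```text
time: 34.4
position: [0.5024, -0.3077, 0.0487]
eef_rot: [[0.99, 0.143, 0.0], [0.143, -0.99, -0.0], [0.0, 0.0, -1.0]]
wrist_force: [-0.0, 0.1, -0.1]
gripper_width: 0.478
gripper_force: 0.0
```

Request:
arm_command(translation=[[0,0,0.015],[0,0,0.03],[0,0,0.04],[0,0,0.05],[0,0,0.05]], turn=[[0,0,0],[0,0,0],[0,0,0],[0,0,0],[0,0,0]], claw=[0.5,0.5,0.5,0.5,0.5])

```text
time: 35.02
position: [0.5022, -0.3077, 0.2366]
eef_rot: [[0.99, 0.143, 0.001], [0.143, -0.99, -0.001], [0.001, 0.001, -1.0]]
wrist_force: [1.2, 0.2, 0.2]
gripper_width: 0.497
gripper_force: 0.0
```

```bash
python3 - <<'E'
from m import *
im,d=snap('side','side16');o=manip.observe();print(o['time'],o['position'],o['wrist_force'])
im,P=cloud('side','side16');im0,P0=cloud('side','side0');c=np.array([.503,-.308,0]);R=np.radians(8.3)
for nm,i,p in(('start',im0,P0),('now',im,P)):
    q=p-c;X=(q[...,0]*np.cos(R)+q[...,1]*np.sin(R))*1e3;Y=(-q[...,0]*np.sin(R)+q[...,1]*np.cos(R))*1e3;Z=p[...,2]*1e3
    m=(abs(X)<25)&(abs(Y)<25)&(i.max(2)<70)&(Z<125)&(Z>42)
    print(nm,'zmax',Z[m].max())
    for z in range(52,106,12):
        k=m&(abs(Z-z)<3);print(z,k.sum(),X[k].min().round(1),Y[k].min().round(1),Y[k].max().round(1))
E
python3 track.py side14 side17
```

```text
35.075 [ 0.50561569 -0.31012107  0.24506674] [ 1.87074746 -1.01460446  5.86697774]
start zmax 106.93343720501925
52 19 -7.3 -7.6 5.9
64 22 -7.2 -7.9 7.7
76 21 -7.0 -8.1 6.6
88 21 -7.3 -8.2 5.7
100 22 -7.1 -8.1 7.8
now zmax 106.56671511523808
52 18 -10.2 -8.3 7.3
64 18 -10.6 -8.5 5.9
76 22 -9.9 -8.6 6.6
88 24 -10.0 -9.0 6.4
100 22 -9.7 -9.0 6.2
[ 0.50561053 -0.30960758  0.24222635] [-0.09368952 -0.73914367  0.75486363]
tubes side14 -0.75 -0.875 0.951
tubes side17 -0.75 -0.875 0.95
jaw side14 -2.25 -3.125 0.701
jaw side17 -2.25 -3.125 0.701
```

Request:
arm_command(translation=[[0,0,0],[0,0,0],[0,0,0]], turn=[[0,0,0],[0,0,0],[0,0,0]], claw=[0.5,0.5,0.5])

```text
time: 35.5
position: [0.5018, -0.3075, 0.2324]
eef_rot: [[0.99, 0.143, -0.002], [0.143, -0.99, 0.001], [-0.002, -0.001, -1.0]]
wrist_force: [-0.2, 0.6, -0.3]
gripper_width: 0.498
gripper_force: 0.0
```

```bash
python3 -c "
from cell import manip
print(manip.job_done())"
```

```text
the job is handed in; nothing more can be done
None
```

Job handed in at about 35.5 s, no verdict returned: the rack is gripped at the end stop (about 0.75 tooth past it, an estimated 7–8 N) and the key is upright and fully down in its stand; it tilted in the grip part-way and I regripped it on the cover, and I did not re-check the other bench items by camera.

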